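# Load a brake piston into the marking carousel and index it one click

## Task

Take the bright steel piston from the wooden tray and load it, upright as it stands, into the empty nest of the carousel at the yellow loading mark: turn it in the nest under light pressure until it drops over the drive lugs and sits fully home, without forcing it. Then turn the carousel by its centre handle exactly one click clockwise (seen from above), let go with the piston still fully home, and leave everything else on the bench where it is.

Things in the scene. Friction and masses are not known exactly. Their poses are not given: they have to be found in the camera images.
- piston_mid (a point): Centre, half-way up, of the one bright steel piston on the tray: cylinder 36 mm across, 60 mm high, 0.15 to 0.27 kg, z up. Open bore in its top, a groove round it 40 to 45 mm up. Its lower face has two crossed slots through the centre, 8 mm wide, 6.5 mm deep, along point x and y; there the foot is slimmer (about 33 mm). Three like it already in the carousel stay there.
- nest (a point): Centre of the mouth of the empty nest at the yellow mark; z up; turns with the dial; 66 mm above the bench. Aluminium sleeve, 56 mm outside, bore 37.6 mm, 20 mm deep, small chamfer at the mouth. Piston fully home: its centre 10 mm above this point, 40 mm of it standing out. Resting on top of the drive lugs: 15 mm. Pushing it against nest, lugs or carousel with more than 40 N spoils the work.
- nest_floor (a point): Centre of that nest's floor, 20 mm below its mouth. Two brass drive lugs stand on it in one line through the centre: 6.2 mm wide, 32 mm over both, 5 mm high. Their direction differs each time and is NOT measured. Press the piston on them lightly (3 to 8 N), turn it slowly up to a quarter turn; within 3 degrees of line it drops 5 mm. They are stiff to turn (0.25 N m).
- handle (a point): Centre of the carousel's handle, on the dial's axis, 101 mm above the bench: black bar 56 mm long (point x), 16 mm wide (point y), 32 mm high (z up), on an 18 mm thick neck, free below down to 41 mm under this point. Turns with the dial. Nests stand 115 mm from the axis, 60 degrees apart; pistons in them end 5 mm above this point.
- dial (a joint): Turn of the dial in rad, growing clockwise seen from above; about 0 at the start. A sprung detent holds it every 60 degrees (0, 1.047, 2.094): about 0.4 N m to leave a click; past half-way it pulls on into the next click, let go before that it falls back. Turned past the click (over 1.45) or nearly half a click the wrong way (under -0.4), the job is spoilt.
- carousel: Fixed grey base of the marking station, 256 mm wide; origin on the bench on the dial's axis, z up. Dial 290 mm across, its top 46 mm above the bench. Seen from above, the yellow loading mark is at its rim 120 degrees clockwise from its x axis; the blue marking head and its 275 mm high column stand 150 to 300 mm from the axis, 60 degrees anticlockwise from x.
- tray: Shallow wooden tray, fixed, 280 mm (x) by 125 mm (y), walls 7 mm thick and 17 mm high; origin under its centre, floor 7 mm above the bench. The steel piston and two dark resin pistons stand in a row along its x axis about 80 mm apart, in any order.
- resin_a: Dark brown resin piston on the tray, 41 mm in diameter and 50 mm high, origin under its centre. Leave it.
- resin_b: The second dark brown resin piston, as the first. Leave it.
- carton_a: Closed cardboard carton 85 x 130 x 70 mm high on the far side, origin under its centre. Leave it.
- carton_b: Closed cardboard carton with red labels, 70 x 90 x 55 mm high, on the left, origin under its centre. Leave it.
- tape_roll: Roll of brown tape lying flat, 96 mm across and 45 mm high. Leave it.
- wrench: Steel wrench 190 mm long lying on the bench at the right. Leave it.
- cleaner: Spray can 64 mm across and 170 mm high at the right. Leave it.
Mind the look-alikes: they are no part of the job. Leave any purple look-alike of the part that bears piston_mid alone.

How it is judged (in metres and radians):
On the way, in this order (a step that is already met when the one before it is completed fails the run):
1. the piston sits fully home on the drive lugs of the nest at the loading mark, before the carousel is turned (z of piston_mid in the frame of nest between 0.007 and 0.0125 m and horizontal distance between piston_mid and nest below 0.003 m and angle between piston_mid's own z axis and vertical below 0.06 rad and value of joint dial between -0.25 and 0.25 rad), for 0.2 s.
2. the carousel is one click further clockwise (value of joint dial between 0.97 and 1.13 rad), for 0.2 s.
At the end, for the whole second after the job is handed in: The piston stands fully home in its nest (its centre 7 to 12.5 mm above the middle of the nest's mouth and within 3 mm of its axis, upright to 3.4 degrees) and the carousel rests at the next click clockwise (joint 0.99 to 1.11 rad) (z of piston_mid in the frame of nest between 0.007 and 0.0125 m and horizontal distance between piston_mid and nest below 0.003 m and angle between piston_mid's own z axis and vertical below 0.06 rad and value of joint dial between 0.99 and 1.11 rad and velocity of joint dial between -0.05 and 0.05 rad/s); the robot touches nothing.
It fails at once if the piston is pressed against the nest or carousel with more than 40 N (contact force between piston and carousel above 40 N).
It fails at once if the carousel is turned past the next click or half a click the wrong way (value of joint dial above 1.45 rad or value of joint dial below -0.4 rad).
It fails at once if the piston is tipped over (angle between piston_mid's own z axis and vertical above 0.6 rad).
It fails at once if another piston, a carton, the tape roll, the wrench or the spray can is shifted by more than 3 cm or knocked over (distance of any of resin_a, resin_b, carton_a, carton_b, tape_roll, wrench, cleaner from where it was at the start of the episode above 0.03 m or angle between any of resin_a, resin_b, cleaner's own z axis and vertical above 0.35 rad).
It also fails if it takes over 72 s, if anything falls off the work surface, if the arm or the gripper's body presses on something with over 40 N, if the wrist force passes 120 N, or if a joint passes its speed limit or range.

## Robot

A 7-joint arm with a two-finger parallel gripper is mounted at the origin on the work surface. World frame = base frame: x ahead of the robot, y to its left, z up, the work surface at z = 0. Lengths are in m, angles in degrees, forces in N, time in s.
With the tool pointing down it reaches from about 0.35 to 0.9 m from the base axis. Payload 7.2 kg.
Tool frame: the origin (TCP) lies on the centre line of the jaws, within the pads' length; the fingertips stand bot.tips_ahead ahead of it and the grasp point (between the pads) lies 11 mm behind it (bot.tips_ahead is the distance from the TCP to the fingertips, in m); z points along the fingers, x is the direction in which the jaws open and shut, and the axes are right-handed (so a half turn about z gives the same grasp; the last joint's range is limited). The gripper opens to 88 mm and grips with 3 to 60 N. Pads are 20 mm wide; open, the fingers measure 115 mm over their backs; the gripper's body (75 mm by 178 mm) begins 61 mm behind the grasp point.
Start: joints at [63.701, 23.554, -0.728, 91.456, 0.321, 64.991, -4.71], TCP at [0.238, -0.578, 0.231] pointing down, gripper open.
Joint ranges: [-169.25, 169.25], [-16.82, 113.86], [-84.01, 82.57], [7.8, 145.47], [-59.2, 239.2], [7.22, 106.19], [-163.78, 163.78]. Speed limits (degrees/s): [136.94, 136.94, 172.46, 172.46, 180, 180, 180].

## Interface

Orientations are given as [roll, pitch, yaw] about the fixed x, y, z axes, in that order (R = Rz(yaw) Ry(pitch) Rx(roll)).
In Python, from bench import readout, capture, workorder, bot gives the robot as it stands.
- The arm moves only by the tool jog_arm, never from a script. Its argument "plan" is a list of rows, each an object with "xyz": the shift along the tool's x, y, z each as a share of 0.2 m, from -1 to 1, a list of three; "turn": the turn, a rotation vector about the tool's x, y, z each as a share of 45 degrees, from -1 to 1, a list of three; "hand": the closure, from 0 (fully open) to 1 (shut). A call has exactly 8 rows; each row is the pose to reach, as a shift and turn from the pose measured when the call began, along the tool's axes at that moment; what a row does not reach only later rows make up. A row lasts 1/10 s, in which the tool goes at most 50 mm and 8.59 degrees, less where a joint would pass 70% of its speed; a pose out of reach is approached as far as the arm can. A call with a number of a shift or a turn outside -1 to 1 is refused whole. A call with a gripper value outside its range is refused whole. The fingers move at their own pace and stop on an object; the grip force is fixed at half the most. Time passes only in rows, so rows that repeat a pose let the fingers close, or fill a call up. It gives the time, the measured TCP pose, the force and the opening at its end, in the units of the state.
- readout.state(): the state, without advancing time (a new reading comes with each control period).
- capture(name): name is "side" or "top"; returns a dict with "frame" (480x640x3 uint8, red, green, blue), "vfov" (degrees; the focal length in pixels is half the picture's height over the tangent of half this angle, whatever the lens; pixels are square), "cx", "cy" (the principal point, pixels), "D" ([k1, k2, p1, p2, k3] as OpenCV has them; the pictures are not rectified), "R" (3x3) and "t" (3): a world point X has camera coordinates R X + t. Camera axes: x right, y down, z forward; pixel columns grow to the right and rows downward; lengths in m; the calibration is good to about 2 mm. A picture is of the moment at which its call begins. There is no depth.
- workorder.hand_in(): hands the job in, once; it reports no verdict.
The state is a dict: "time_s": time; "joint_positions": joint angles; "dq": joint speeds; "joint_efforts": joint torques, N m; "tool_pos": TCP position; "orientation": TCP orientation; "wrist_force": force on the tool from outside, world axes, zero at the start; "moment": the same for the moment, N m; "width": finger opening in m.
Only numpy, scipy, OpenCV 4.12 (cv2) and the standard library are available. Lean on these libraries where they do the work, as an engineer would, in place of code of your own. Each camera call takes 0.05 s, during which the arm holds its last target.

## Working session

There is one attempt and no reset: what is moved stays moved. The work goes in short steps, Python scripts to look and compute and a tool call to move; the robot and the scene stay as the last step left them, time stands still between calls to the robot, and variables do not carry over. Pictures are saved under pics/ and viewed, and the job is handed in when it is done.

Besides the shell and the picture viewer there is one more tool, called after ">>>" as name(argument=value, ...), one argument or row to a line, values as JSON. jog_arm: Moves the arm, as the interface text tells. Its arguments: {"type":"object","properties":{"plan":{"type":"array"}},"required":["plan"]}

```bash
mkdir -p pics; cat > h.py <<'E'
import numpy as np, cv2
from bench import readout, capture, workorder, bot
def cal(c):
    f=c["frame"].shape[0]/2/np.tan(np.radians(c["vfov"])/2)
    return np.array([[f,0,c["cx"]],[0,f,c["cy"]],[0,0,1]]),np.array(c["D"],float),np.array(c["R"]),np.array(c["t"])
def ray(c,uv):
    K,D,R,t=cal(c)
    p=cv2.undistortPoints(np.array([[uv]],float),K,D)[0,0]
    return -R.T@t, R.T@np.array([p[0],p[1],1])
def onz(c,uv,z):
    o,d=ray(c,uv); return o+d*(z-o[2])/d[2]
def proj(c,X):
    K,D,R,t=cal(c)
    return cv2.projectPoints(np.array(X,float).reshape(-1,1,3),cv2.Rodrigues(R)[0],t,K,D)[0].reshape(-1,2)
def save(c,n,crop=None,s=1):
    f=c["frame"][:,:,::-1]
    if crop: x0,y0,x1,y1=crop; f=f[y0:y1,x0:x1]
    cv2.imwrite("pics/"+n,cv2.resize(f,None,fx=s,fy=s,interpolation=cv2.INTER_CUBIC))
E
python3 - <<'E'
from h import *
import pickle
print(readout.state(), bot.tips_ahead)
for n in("top","side"):
    c=capture(n); save(c,n+"0.png"); pickle.dump(c,open(n+"0.pkl","wb"))
    print(n,c["vfov"],c["D"],-np.array(c["R"]).T@c["t"],np.array(c["R"]).round(3).tolist())
E
```

```text
{'time_s': 0.0, 'joint_positions': array([63.70025851, 23.59811187, -0.72878991, 91.50244611,  0.32239791,
       64.9913556 , -4.7083777 ]), 'dq': array([-0.03079671, -0.0434221 , -0.02213726, -0.10348789,  0.09776607,
       -0.03867459,  0.07971426]), 'joint_efforts': array([ 1.98718499e-04, -5.87940466e+01,  6.41766507e-01, -2.91073090e+01,
       -5.37857332e-02,  1.82904163e-02,  1.18196799e-04]), 'tool_pos': array([ 0.23786343, -0.57744187,  0.22984121]), 'orientation': array([ 1.79992409e+02,  8.95444378e-02, -6.76040364e+01]), 'wrist_force': array([0.54887959, 0.03802826, 0.12560374]), 'moment': array([-0.02072952, -0.02419261, -0.00517693]), 'width': 0.08810922866004736} 0.008
top 53.448087510234544 [-0.11950516  0.          0.          0.          0.        ] [ 0.3129864  -0.02675841  1.13328485] [[-0.116, -0.993, 0.001], [-0.97, 0.113, -0.213], [0.212, -0.026, -0.977]]
side 42.93205779327453 [-0.05268171  0.          0.          0.          0.        ] [ 0.28924337 -1.11450983  1.1810259 ] [[0.966, -0.259, -0.018], [-0.192, -0.667, -0.72], [0.175, 0.699, -0.694]]
```

View pics/top0.png

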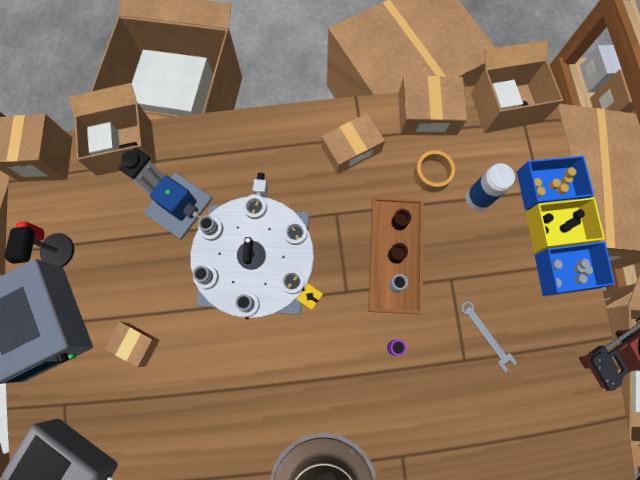

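View pics/side0.png

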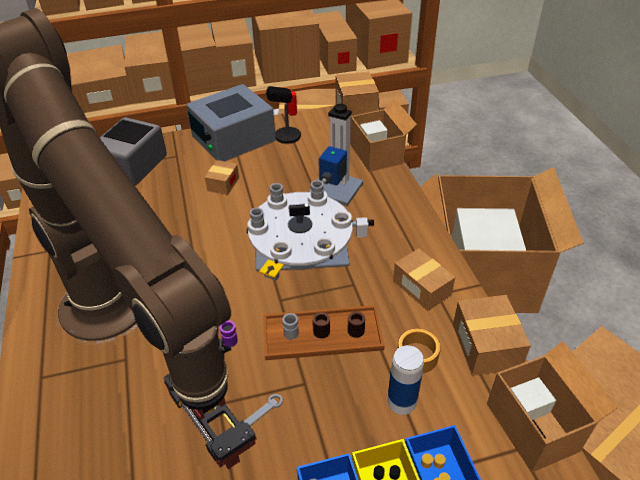

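The top view shows the tray at about (397,257). The grey piston is at (399,283), the two dark ones are at (397,253) and (401,218), and the purple look-alike stands off the tray at (397,348). The yellow mark is at (310,296) by the nest at (292,282). I'll enlarge the crops next.

```bash
python3 - <<'E'
from h import *
import pickle
t=pickle.load(open("top0.pkl","rb"));s=pickle.load(open("side0.pkl","rb"))
save(t,"t_car.png",(180,170,340,330),3.7)
save(t,"t_tray.png",(360,190,440,370),3.3)
save(s,"s_car.png",(215,170,395,350),3.3)
E
```

```text
(no output)
```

View pics/t_car.png

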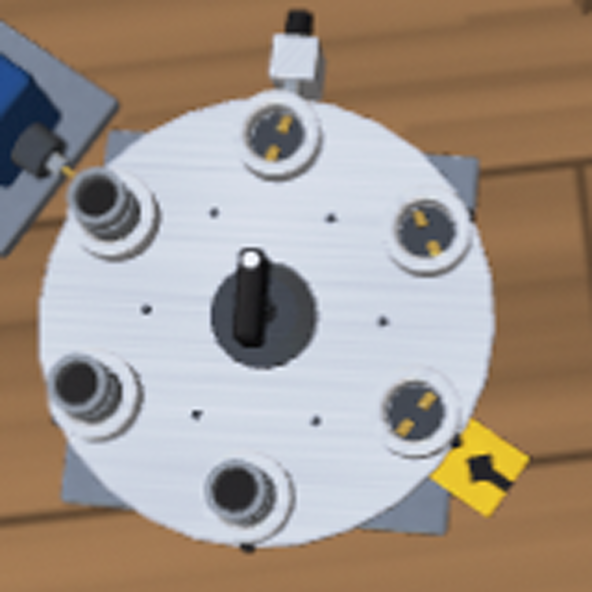

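View pics/t_tray.png

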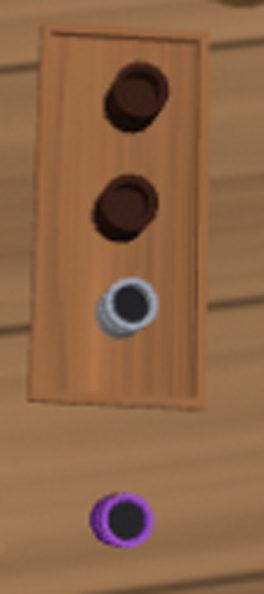

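View pics/s_car.png

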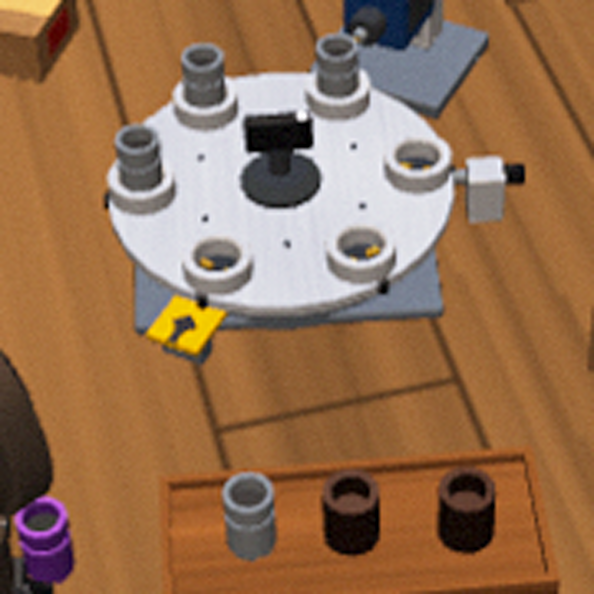

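The crops make the choice clear. The bright steel piston is at the tray end, around (399,283) in the top view and (290,325) in the side view. The dark brown ones at (397,253) and (401,218) are resin. The purple look-alike at (397,348) is off the tray and I'll leave it. The empty nest next to the yellow mark is at about (292,282), with its lugs visible. Now I'll measure.

```bash
python3 - <<'E'
from h import *
import pickle
t=pickle.load(open("top0.pkl","rb"));s=pickle.load(open("side0.pkl","rb"))
def seg(c,box,lo,hi):
    x0,y0,x1,y1=box; f=cv2.cvtColor(c["frame"],cv2.COLOR_RGB2HSV)
    m=np.zeros(f.shape[:2],np.uint8); m[y0:y1,x0:x1]=cv2.inRange(f,lo,hi)[y0:y1,x0:x1]; return m
def big(m):
    return max(cv2.findContours(m,cv2.RETR_EXTERNAL,cv2.CHAIN_APPROX_NONE)[0],key=cv2.contourArea)
def circ(P):
    A=np.c_[2*P[:,:2],np.ones(len(P))]; b=(P[:,:2]**2).sum(1); x=np.linalg.lstsq(A,b,rcond=None)[0]
    return x[:2],np.sqrt(x[2]+x[:2]@x[:2])
# dial outline onto z=.046
for n,c,box in(("top",t,(180,185,325,325)),("side",s,(240,185,360,270))):
    m=seg(c,box,(0,0,165),(180,60,255)); m=cv2.morphologyEx(m,cv2.MORPH_OPEN,np.ones((3,3)))
    k=cv2.convexHull(big(m))[:,0]; 
    P=np.array([onz(c,q,.046) for q in k])
    keep=np.ones(len(P),bool)
    for i in range(6):
        ce,r=circ(P[keep]); e=np.abs(np.linalg.norm(P[:,:2]-ce,axis=1)-r); keep=e<max(.004,1.5*np.median(e))
    print(n,"dial",ce,r,keep.sum(),len(P))
# dark bore of steel piston, nest interior
for n,c,box,z in(("top",t,(386,270,412,294),.067),("side",s,(278,308,304,325),.067)):
    m=seg(c,box,(0,0,0),(180,255,75)); q=big(m); 
    e=cv2.fitEllipse(q); print(n,"bore",e,onz(c,e[0],z))
    m=seg(c,(box[0],box[1],box[2],box[3]+20),(85,0,60),(130,110,255)); q=big(m); print(cv2.boundingRect(q))
print("yaw etc")
for n,c in(("top",t),("side",s)):
    print(n, proj(c,[[.4,0,.046]]))
E
```

```text
top dial [0.54296828 0.10481089] 0.14471153715066154 44 46
side dial [0.54412222 0.10391323] 0.14473947810496884 23 26
top bore ((399.3450012207031, 281.7156982421875), (9.103549003601074, 10.067073822021484), 149.28662109375) [ 0.43785667 -0.22537985  0.067     ]
(390, 275, 17, 16)
side bore ((289.1553955078125, 319.7682800292969), (4.779925346374512, 9.495055198669434), 100.80573272705078) [ 0.43742532 -0.22932302  0.067     ]
(283, 314, 15, 15)
yaw etc
top [[302.34694475 310.93412977]]
side [[255.57362748 261.1699359 ]]
```

```bash
cat > m.py <<'E'
from h import *
import pickle
from scipy.optimize import least_squares
t=pickle.load(open("top0.pkl","rb"));s=pickle.load(open("side0.pkl","rb"))
def up(c,box,k=6):
    x0,y0,x1,y1=box; return cv2.resize(c["frame"][y0:y1,x0:x1],None,fx=k,fy=k,interpolation=cv2.INTER_LINEAR)
def pts(q,box,k=6): return (q.reshape(-1,2)+.5)/k-.5+np.array(box[:2])
def big(m): return max(cv2.findContours(m,cv2.RETR_EXTERNAL,cv2.CHAIN_APPROX_NONE)[0],key=cv2.contourArea)
def rimfit(c,q,z,r,half=True):
    P=np.array([onz(c,p,z)[:2] for p in q]); cam=(-c["R"].T@c["t"])[:2]
    ce=P.mean(0)
    for i in range(8):
        d=P-ce; a=(ce-cam)/np.linalg.norm(ce-cam)
        k=(d@a>0.1*r) if half else np.ones(len(P),bool)
        R=least_squares(lambda x:np.linalg.norm(P[k]-x,axis=1)-r,ce,loss="soft_l1",f_scale=.0007); ce=R.x
    e=np.linalg.norm(P[k]-ce,axis=1)
    return ce,e.mean(),e.std(),k.sum()
E
python3 - <<'E'
from m import *
for n,c,box in(("top",t,(382,266,418,298)),("side",s,(274,304,308,346))):
    h=cv2.cvtColor(up(c,box),cv2.COLOR_RGB2HSV)
    m=((h[...,1]<105)).astype(np.uint8)*255
    q=big(m); cv2.imwrite(f"pics/m_{n}.png",np.hstack([cv2.drawContours(up(c,box)[...,::-1].copy(),[q],-1,(0,0,255),1)]))
    print(n,rimfit(c,pts(q,box),.067,.018))
E
```

```text
top (array([ 0.43901369, -0.22692837]), np.float64(0.018110699691355373), np.float64(0.0003581520597225868), np.int64(132))
side (array([ 0.43945909, -0.22590545]), np.float64(0.018066762588862435), np.float64(0.00028740810905710266), np.int64(112))
```

View pics/m_top.png

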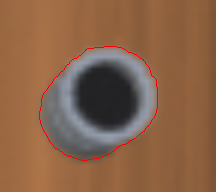

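View pics/m_side.png

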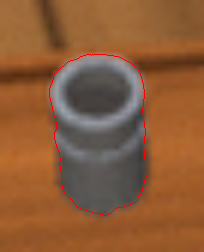

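The contours trace both rims cleanly. The two views agree within about 1 mm, putting the piston axis at (0.439,-0.226). Next are the nests and the handle.

```bash
python3 - <<'E'
from m import *
A=np.array([.5435,.1044])
# predicted guess for nests from top pixels
px={"mark":(292.2,281),"e2":(295.3,232),"e3":(254.8,206)}
for k,p in px.items():
    X=onz(t,p,.066)[:2]; d=X-A; print(k,X,np.linalg.norm(d),np.degrees(np.arctan2(d[1],d[0])))
# mark patch
for n,c,box in(("top",t,(270,262,316,302)),("side",s,(266,232,300,262))):
    I=up(c,box,12); cv2.imwrite(f"pics/n_{n}.png",I[...,::-1])
    h=cv2.cvtColor(I,cv2.COLOR_RGB2HSV)
# other empty nests seen too
# dark bores
for n,c,ps in(("top",t,px.values()),("side",s,((280.5,249),(324,246),(341.5,219)))):
    for p in ps:
        box=tuple(int(v) for v in(p[0]-14,p[1]-14,p[0]+14,p[1]+14))
        g=cv2.cvtColor(up(c,box),cv2.COLOR_RGB2GRAY); h=cv2.cvtColor(up(c,box),cv2.COLOR_RGB2HSV)
        m=((g<140)|(h[...,1]>60)).astype(np.uint8)*255
        m=cv2.morphologyEx(m,cv2.MORPH_OPEN,np.ones((9,9)))
        q=[x for x in cv2.findContours(m,cv2.RETR_EXTERNAL,cv2.CHAIN_APPROX_NONE)[0] if cv2.pointPolygonTest(x,(84,84),False)>0]
        if not q: print("none");continue
        P=pts(q[0],box); e=cv2.fitEllipse(P.astype(np.float32)); X=onz(c,e[0],.066)[:2]; d=X-A
        print(n,np.round(e[0],1),np.round(e[1],1),X,np.linalg.norm(d),np.degrees(np.arctan2(d[1],d[0])))
E
```

```text
mark [0.46795294 0.01487935] 0.11713797376440524 -130.16123795172703
e2 [ 0.58031668 -0.00412204] 0.11459712155260494 -71.26022052432693
e3 [0.65367457 0.08351578] 0.11213646688953868 -10.733395954890826
top [291.5 280.7] [15.6 16. ] [0.4687746  0.01632805] 0.11550131867218207 -130.3132239186652
top [294.5 231.4] [15.1 15.5] [ 0.58185918 -0.00252983] 0.11360200370514978 -70.26545394206067
top [253.8 205.7] [14.5 15.3] [0.65475151 0.08569446] 0.11281309807890942 -9.544291507660102
side [280.1 247.2] [ 8.9 13.7] [0.46951232 0.01288434] 0.11768301720041084 -128.95450635291783
side [323.9 243.8] [ 8.7 13.5] [ 0.58256784 -0.00646944] 0.1175513874083253 -70.58871609711204
side [340.9 217. ] [ 7.8 13.1] [0.65558465 0.08213902] 0.11427388636668419 -11.23325901993171
```

View pics/n_top.png

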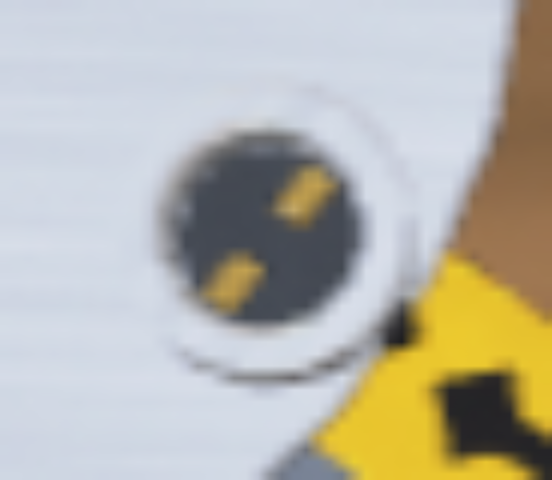

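View pics/n_side.png

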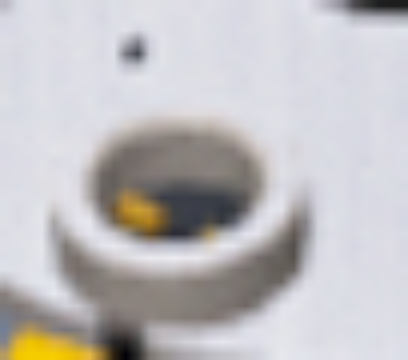

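```bash
python3 - <<'E'
from m import *
a,b=[onz(t,(np.array(p)+.5)/12-.5+np.array([270,262]),.051) for p in((305,195),(234,283))]
print("lugs mid",(a+b)/2,"dir",np.degrees(np.arctan2(*(a-b)[1::-1])),np.linalg.norm(a-b))
for n,c,box in(("top",t,(230,226,270,275)),("side",s,(284,200,316,236))):
    I=up(c,box,10); cv2.imwrite(f"pics/h_{n}.png",I[...,::-1])
E
```

```text
lugs mid [0.46914228 0.01602048 0.051     ] dir -44.94783548407487 0.021563123117328834
```

View pics/h_top.png

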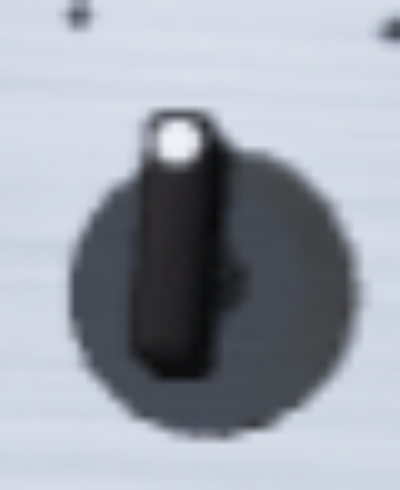

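View pics/h_side.png

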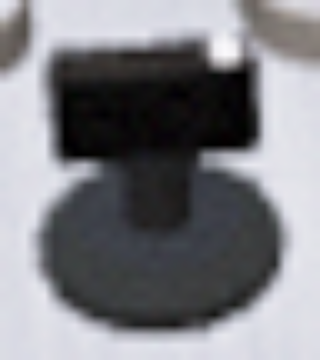

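```bash
python3 - <<'E'
from m import *
f=lambda p,z:onz(t,(np.array(p)+.5)/10-.5+np.array([230,226]),z)
print("centre",f((177,243),.117))
for a,b in(((133,345),(147,125)),((177,360),(178.5,140)),((170,360),(178.5,140))):
    d=f(b,.117)-f(a,.117); print(np.degrees(np.arctan2(d[1],d[0])))
# dark disc base r about 30, plate
box=(230,226,270,275); g=cv2.cvtColor(up(t,box,10),cv2.COLOR_RGB2GRAY)
m=cv2.inRange(g,0,45); q=big(m); r=cv2.minAreaRect(q); bx=cv2.boxPoints(r); print(r); print([f(p,.117).round(4)[:2].tolist() for p in bx])
y=cv2.inRange(cv2.cvtColor(t["frame"],cv2.COLOR_RGB2HSV),(22,150,150),(35,255,255)); y[:,330:]=0;y[:,:290]=0;y[:280]=0
M=cv2.moments(y); X=onz(t,(M["m10"]/M["m00"],M["m01"]/M["m00"]),.046); d=X[:2]-[.5435,.1044]; print("mark",X,np.degrees(np.arctan2(d[1],d[0])))
E
```

```text
centre [0.53988649 0.10330724 0.117     ]
-8.337349638899074
-5.2356366480631475
-7.021821919724008
((189.7279052734375, 260.1614990234375), (107.22434997558594, 241.99221801757812), 5.339237213134766)
[[0.5119, 0.1171], [0.5648, 0.1077], [0.5599, 0.0845], [0.507, 0.0941]]
mark [ 0.43196467 -0.01882066  0.046     ] -132.15036908326547
```

Checks against the spec:
- The nest is at about (0.469,0.016), 115 mm from the axis at (0.5435,0.1044). The dial radius came out at 0.1447, and the lug midpoint agrees.
- The handle direction is about -10°.

Next is a helper that turns a target pose into jog numbers.

```bash
cat > go.py <<'E'
import sys
from h import *
from scipy.spatial.transform import Rotation as Ro
def st():
    s=readout.state(); print("t",round(s["time_s"],2),"pos",np.round(s["tool_pos"],4),"rpy",np.round(s["orientation"],2),"F",np.round(s["wrist_force"],2),"M",np.round(s["moment"],3),"w",round(s["width"],4),"j7",round(s["joint_positions"][6],1)); return s
def to(x,y,z,yaw):
    s=st(); R=Ro.from_euler("xyz",s["orientation"],degrees=True)
    d=R.inv().apply(np.array([x,y,z])-s["tool_pos"])/.2
    r=(R.inv()*Ro.from_euler("xyz",[180,0,yaw],degrees=True)).as_rotvec(degrees=True)/45
    print("xyz",d.round(4).tolist(),"turn",r.round(4).tolist())
if __name__=="__main__": to(*map(float,sys.argv[1:5]))
E
python3 go.py 0.338 -0.4 0.19 -80; python3 go.py 0.439 -0.2264 0.15 -90
```

```text
t 0.1 pos [ 0.2379 -0.5775  0.2299] rpy [ 1.7999e+02  8.0000e-02 -6.7610e+01] F [ 0.24 -1.06  0.16] M [-0.033  0.009  0.014] w 0.0877 j7 -4.7
xyz [-0.6296, -0.801, 0.2004] turn [0.0003, 0.0017, 0.2754]
t 0.1 pos [ 0.2379 -0.5775  0.2299] rpy [ 1.7999e+02  8.0000e-02 -6.7610e+01] F [ 0.24 -1.06  0.16] M [-0.033  0.009  0.014] w 0.0877 j7 -4.7
xyz [-1.2395, -1.5986, 0.4012] turn [0.0005, 0.0017, 0.4976]
```

>>> jog_arm(
  plan=[
    {"xyz": [-0.1,-0.13,0.03],"turn": [0,0,0.04],"hand": 0},
    {"xyz": [-0.25,-0.32,0.07],"turn": [0,0,0.1],"hand": 0},
    {"xyz": [-0.37,-0.48,0.12],"turn": [0,0,0.18],"hand": 0},
    {"xyz": [-0.5,-0.64,0.16],"turn": [0,0,0.24],"hand": 0},
    {"xyz": [-0.63,-0.8,0.2],"turn": [0,0,0.3],"hand": 0},
    {"xyz": [-0.75,-0.97,0.24],"turn": [0,0,0.36],"hand": 0},
    {"xyz": [-0.78,-1,0.25],"turn": [0,0,0.42],"hand": 0},
    {"xyz": [-0.78,-1,0.25],"turn": [0,0,0.5],"hand": 0},
  ],
)

```text
time_s: 0.9
tool_pos: [0.3643, -0.3544, 0.1795]
orientation: [179.9, 0.2, -90.0]
wrist_force: [-0.6, -0.4, 0.4]
width: 0.0877
```

```bash
python3 go.py 0.439 -0.2264 0.11 -90
```

```text
t 0.9 pos [ 0.3643 -0.3544  0.1795] rpy [ 1.7992e+02  1.6000e-01 -8.9980e+01] F [-0.57 -0.41  0.39] M [ 0.023  0.072 -0.073] w 0.0877 j7 -52.2
xyz [-0.6388, -0.374, 0.3486] turn [0.0018, 0.0036, 0.0004]
```

>>> jog_arm(
  plan=[
    {"xyz": [-0.1,-0.06,0.05],"turn": [0,0,0],"hand": 0.1},
    {"xyz": [-0.25,-0.15,0.13],"turn": [0,0,0],"hand": 0.2},
    {"xyz": [-0.4,-0.24,0.22],"turn": [0,0,0],"hand": 0.25},
    {"xyz": [-0.52,-0.31,0.28],"turn": [0,0,0],"hand": 0.25},
    {"xyz": [-0.6,-0.35,0.33],"turn": [0,0,0],"hand": 0.25},
    {"xyz": [-0.64,-0.375,0.35],"turn": [0,0,0],"hand": 0.25},
    {"xyz": [-0.64,-0.375,0.35],"turn": [0,0,0],"hand": 0.25},
    {"xyz": [-0.64,-0.375,0.35],"turn": [0,0,0],"hand": 0.25},
  ],
)

```text
time_s: 1.7
tool_pos: [0.439, -0.2271, 0.11]
orientation: [179.9, 0.1, -90.0]
wrist_force: [-0.3, -0.3, 0.6]
width: 0.0659
```

```bash
python3 go.py 0.439 -0.2264 0.040 -90; python3 - <<'E'
from h import *
c=capture("side"); save(c,"s1.png",(200,230,400,380),4)
E
```

```text
t 1.7 pos [ 0.439  -0.2271  0.11  ] rpy [ 1.7992e+02  1.3000e-01 -9.0020e+01] F [-0.34 -0.35  0.56] M [-0.011 -0.041  0.033] w 0.0659 j7 -71.4
xyz [-0.0027, -0.0005, 0.3499] turn [0.0018, 0.0029, -0.0005]
```

View pics/s1.png

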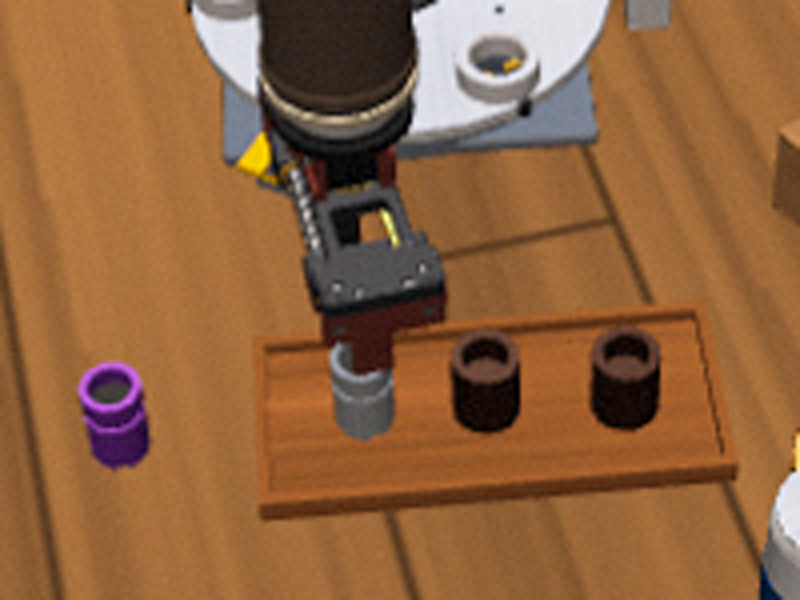

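The enlarged side view shows the fingers straddling the steel piston (crop about (362,395)). The resin and purple pistons are clear of them. Descending and closing.

>>> jog_arm(
  plan=[
    {"xyz": [-0.003,0,0.08],"turn": [0,0,0],"hand": 0.25},
    {"xyz": [-0.003,0,0.18],"turn": [0,0,0],"hand": 0.25},
    {"xyz": [-0.003,0,0.28],"turn": [0,0,0],"hand": 0.25},
    {"xyz": [-0.003,0,0.35],"turn": [0,0,0],"hand": 0.25},
    {"xyz": [-0.003,0,0.35],"turn": [0,0,0],"hand": 0.25},
    {"xyz": [-0.003,0,0.35],"turn": [0,0,0],"hand": 0.4},
    {"xyz": [-0.003,0,0.35],"turn": [0,0,0],"hand": 0.5},
    {"xyz": [-0.003,0,0.35],"turn": [0,0,0],"hand": 0.6},
  ],
)

```text
time_s: 2.55
tool_pos: [0.4393, -0.2272, 0.0411]
orientation: [-180.0, 0.1, -90.1]
wrist_force: [0.1, -0.6, 0.7]
width: 0.0451
```

>>> jog_arm(
  plan=[
    {"xyz": [0,0,0],"turn": [0,0,0],"hand": 0.8},
    {"xyz": [0,0,0],"turn": [0,0,0],"hand": 1},
    {"xyz": [0,0,0],"turn": [0,0,0],"hand": 1},
    {"xyz": [0,0,0],"turn": [0,0,0],"hand": 1},
    {"xyz": [0,0,0],"turn": [0,0,0],"hand": 1},
    {"xyz": [0,0,-0.02],"turn": [0,0,0],"hand": 1},
    {"xyz": [0,0,-0.05],"turn": [0,0,0],"hand": 1},
    {"xyz": [0,0,-0.1],"turn": [0,0,0],"hand": 1},
  ],
)

```text
time_s: 3.35
tool_pos: [0.4388, -0.227, 0.0612]
orientation: [180.0, 0.1, -90.1]
wrist_force: [-0.6, 0.3, -1.9]
width: 0.0354
```

```bash
python3 go.py 0.469 -0.10 0.19 -90
```

```text
t 3.35 pos [ 0.4388 -0.227   0.0612] rpy [ 1.7995e+02  1.1000e-01 -9.0090e+01] F [-0.59  0.34 -1.88] M [-0.01   0.089 -0.021] w 0.0354 j7 -72.4
xyz [-0.6364, -0.1493, -0.6431] turn [0.0011, 0.0024, -0.0019]
```

>>> jog_arm(
  plan=[
    {"xyz": [0,0,-0.12],"turn": [0,0,0],"hand": 1},
    {"xyz": [0,0,-0.3],"turn": [0,0,0],"hand": 1},
    {"xyz": [-0.05,0,-0.48],"turn": [0,0,0],"hand": 1},
    {"xyz": [-0.2,-0.05,-0.6],"turn": [0,0,0],"hand": 1},
    {"xyz": [-0.38,-0.1,-0.64],"turn": [0,0,0],"hand": 1},
    {"xyz": [-0.54,-0.13,-0.64],"turn": [0,0,0],"hand": 1},
    {"xyz": [-0.64,-0.15,-0.64],"turn": [0,0,0],"hand": 1},
    {"xyz": [-0.64,-0.15,-0.64],"turn": [0,0,0],"hand": 1},
  ],
)

```text
time_s: 4.15
tool_pos: [0.4697, -0.096, 0.1903]
orientation: [-180.0, 0.2, -89.8]
wrist_force: [-0.6, 0.2, -1.0]
width: 0.0357
```

```bash
python3 go.py 0.469 0.0163 0.13 -90;  python3 - <<'E'
from h import *
import pickle
for n,b in(("side",(200,150,400,350)),("top",(220,180,420,380))):
    c=capture(n); pickle.dump(c,open(n+"2.pkl","wb")); save(c,n+"2.png",b,3)
E
```

```text
t 4.15 pos [ 0.4697 -0.096   0.1903] rpy [-1.7998e+02  1.6000e-01 -8.9800e+01] F [-0.65  0.16 -0.96] M [ 0.047 -0.009 -0.006] w 0.0357 j7 -87.0
xyz [-0.5608, 0.0015, 0.3029] turn [-0.0004, 0.0035, 0.0044]
```

View pics/side2.png

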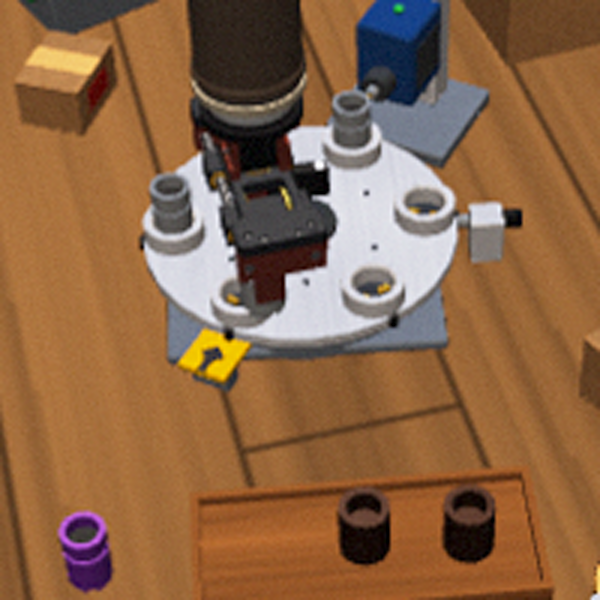

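View pics/top2.png

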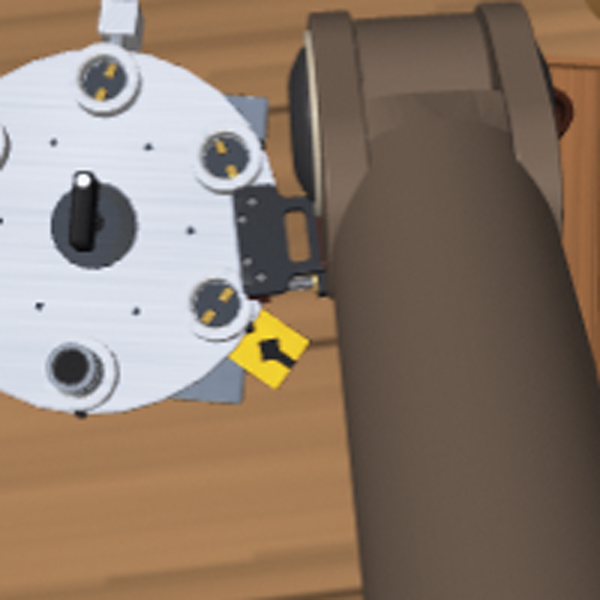

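The piston is held, both resin pistons are still on the tray, and the path is clear. Moving over the nest.

>>> jog_arm(
  plan=[
    {"xyz": [-0.06,0,0],"turn": [0,0,0],"hand": 1},
    {"xyz": [-0.18,0,0],"turn": [0,0,0],"hand": 1},
    {"xyz": [-0.32,0,0.05],"turn": [0,0,0],"hand": 1},
    {"xyz": [-0.44,0,0.15],"turn": [0,0,0],"hand": 1},
    {"xyz": [-0.52,0,0.24],"turn": [0,0,0],"hand": 1},
    {"xyz": [-0.561,0.001,0.3],"turn": [0,0.003,0.004],"hand": 1},
    {"xyz": [-0.561,0.001,0.3],"turn": [0,0.003,0.004],"hand": 1},
    {"xyz": [-0.561,0.001,0.3],"turn": [0,0.003,0.004],"hand": 1},
  ],
)

```text
time_s: 5.05
tool_pos: [0.4688, 0.0123, 0.1302]
orientation: [179.9, -0.1, -90.2]
wrist_force: [0.3, -0.9, -1.3]
width: 0.0357
```

```bash
python3 go.py 0.469 0.0163 0.105 -90;  python3 - <<'E'
from h import *
import pickle
for n,b in(("side",(230,190,330,290)),("top",(230,220,350,340))):
    c=capture(n); pickle.dump(c,open(n+"3.pkl","wb")); save(c,n+"3.png",b,5)
E
```

```text
t 5.05 pos [0.4688 0.0123 0.1302] rpy [ 1.7994e+02 -7.0000e-02 -9.0250e+01] F [ 0.25 -0.87 -1.33] M [-0.015  0.017  0.029] w 0.0357 j7 -103.7
xyz [-0.0199, -0.001, 0.1261] turn [0.0013, -0.0015, -0.0055]
```

View pics/side3.png

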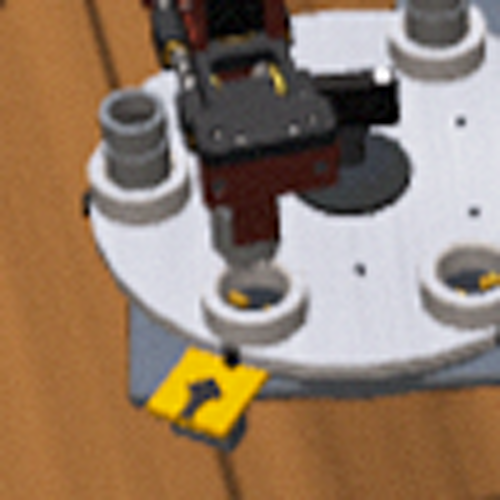

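View pics/top3.png

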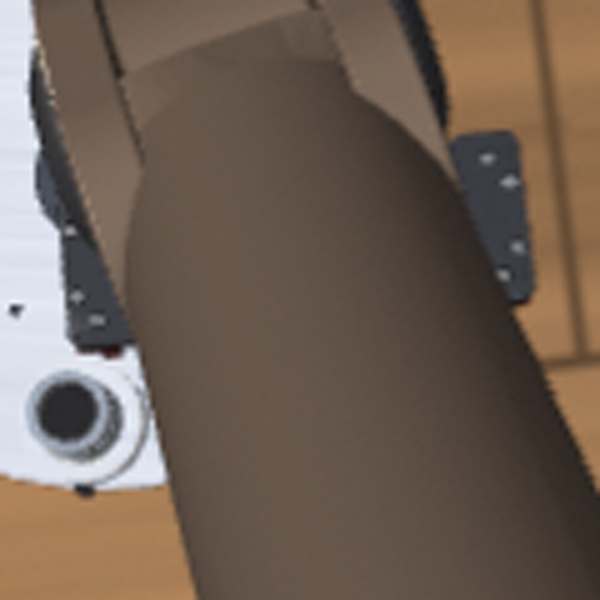

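The side view shows the piston foot, about (245,250) in the crop, hanging just above and behind the nest mouth at (255,290). The 4 mm y lag still has to be taken up.

>>> jog_arm(
  plan=[
    {"xyz": [-0.01,0,0.02],"turn": [0,0,0],"hand": 1},
    {"xyz": [-0.02,0,0.05],"turn": [0,0,0],"hand": 1},
    {"xyz": [-0.02,0,0.08],"turn": [0,0,-0.005],"hand": 1},
    {"xyz": [-0.02,0,0.11],"turn": [0,0,-0.005],"hand": 1},
    {"xyz": [-0.02,0,0.125],"turn": [0,0,-0.005],"hand": 1},
    {"xyz": [-0.02,-0.001,0.125],"turn": [0,0,-0.005],"hand": 1},
    {"xyz": [-0.02,-0.001,0.125],"turn": [0,0,-0.005],"hand": 1},
    {"xyz": [-0.02,-0.001,0.125],"turn": [0,0,-0.005],"hand": 1},
  ],
)

```text
time_s: 5.95
tool_pos: [0.4697, 0.016, 0.1059]
orientation: [-180.0, -0.1, -90.1]
wrist_force: [0.3, 0.6, -1.6]
width: 0.0357
```

```bash
python3 go.py 0.4692 0.0163 0.097 -90;  python3 - <<'E'
from m import *
c=capture("side"); pickle.dump(c,open("side4.pkl","wb")); save(c,"side4.png",(250,200,310,280),8)
b=proj(c,[[.4692,.0163,.066],[.4692,.0163,.071]]); print(b)
E
```

```text
t 5.95 pos [0.4697 0.016  0.1059] rpy [-1.7996e+02 -7.0000e-02 -9.0080e+01] F [ 0.3   0.65 -1.59] M [ 0.047 -0.021 -0.034] w 0.0357 j7 -105.0
xyz [-0.0018, 0.0026, 0.0445] turn [-0.0009, -0.0016, -0.0017]
[[279.73949504 246.30738713]
 [279.62284993 244.93898327]]
```

View pics/side4.png

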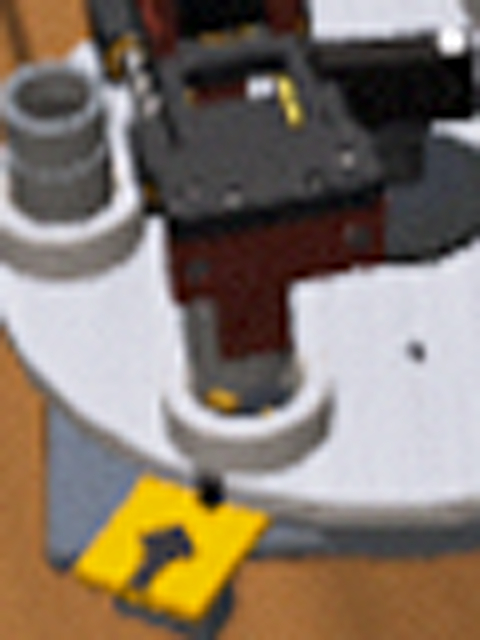

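```bash
python3 - <<'E'
from m import *
c=pickle.load(open("side4.pkl","rb"))
g=cv2.cvtColor(c["frame"],cv2.COLOR_RGB2GRAY)
for r in range(236,250): print(r,g[r,268:296].tolist())
th=np.linspace(0,2*np.pi,361)
def edge(cx,cy,z,R):
    P=proj(c,np.c_[cx+R*np.cos(th),cy+R*np.sin(th),np.full(361,z)]); i,j=P[:,0].argmin(),P[:,0].argmax(); return P[i].round(2),P[j].round(2)
for z in(.075,.08,.085,.09): print("pist",z,*edge(.4697,.016,z,.018))
for z in(.066,.056): print("nest",z,*edge(.4692,.0163,z,.028))
E
```

```text
236 [219, 224, 214, 105, 25, 24, 26, 30, 26, 31, 29, 28, 36, 27, 26, 33, 32, 24, 142, 218, 231, 223, 217, 214, 221, 220, 216, 217]
237 [217, 221, 227, 144, 38, 30, 56, 62, 51, 34, 32, 32, 33, 26, 31, 34, 28, 27, 164, 218, 225, 221, 215, 214, 221, 218, 217, 215]
238 [216, 225, 224, 204, 134, 72, 81, 93, 69, 41, 31, 33, 30, 30, 28, 33, 37, 23, 141, 212, 224, 218, 211, 216, 218, 215, 214, 212]
239 [218, 221, 220, 226, 175, 95, 76, 97, 76, 42, 30, 32, 27, 33, 34, 29, 30, 21, 114, 213, 222, 219, 215, 217, 215, 218, 218, 214]
240 [217, 220, 220, 222, 170, 93, 76, 80, 76, 43, 32, 27, 18, 35, 28, 34, 34, 19, 117, 213, 220, 220, 218, 214, 218, 217, 217, 215]
241 [215, 218, 221, 224, 187, 98, 74, 86, 80, 39, 28, 27, 31, 31, 35, 34, 33, 21, 117, 211, 224, 219, 215, 217, 217, 218, 214, 215]
242 [216, 220, 225, 221, 198, 106, 77, 84, 82, 46, 36, 30, 35, 35, 37, 28, 31, 24, 89, 209, 221, 220, 218, 215, 216, 220, 217, 217]
243 [216, 221, 222, 220, 217, 121, 69, 84, 84, 50, 26, 37, 31, 30, 27, 39, 31, 32, 70, 199, 220, 221, 213, 215, 216, 215, 214, 214]
244 [219, 220, 220, 222, 230, 129, 72, 84, 84,
[... 312 characters left out ...]
199, 221, 216, 216, 216, 216, 219, 216]
247 [213, 221, 219, 225, 219, 168, 103, 85, 79, 85, 89, 86, 86, 88, 78, 71, 71, 99, 110, 128, 197, 217, 211, 197, 211, 216, 215, 216]
248 [221, 219, 215, 221, 220, 163, 99, 83, 96, 104, 87, 82, 80, 73, 68, 66, 66, 80, 89, 148, 214, 220, 195, 182, 208, 215, 218, 215]
249 [219, 223, 195, 216, 223, 202, 115, 77, 120, 147, 139, 100, 71, 66, 61, 58, 57, 54, 102, 194, 225, 222, 169, 156, 209, 220, 217, 214]
pist 0.075 [272.83 244.22] [286.65 243.62]
pist 0.08 [272.7  242.84] [286.55 242.24]
pist 0.085 [272.56 241.46] [286.45 240.86]
pist 0.09 [272.43 240.07] [286.35 239.47]
nest 0.066 [269.03 246.84] [290.45 245.91]
nest 0.056 [269.31 249.55] [290.63 248.63]
```

The piston's left edge is measured at about 272.6 and predicted at 272.7, so the held piston is centred within about 0.5 mm. Lowering gently into the mouth.

>>> jog_arm(
  plan=[
    {"xyz": [-0.002,0.002,0.01],"turn": [0,0,0],"hand": 1},
    {"xyz": [-0.002,0.002,0.016],"turn": [0,0,0],"hand": 1},
    {"xyz": [-0.002,0.002,0.022],"turn": [0,0,0],"hand": 1},
    {"xyz": [-0.002,0.002,0.028],"turn": [0,0,0],"hand": 1},
    {"xyz": [-0.002,0.002,0.034],"turn": [0,0,0],"hand": 1},
    {"xyz": [-0.002,0.002,0.04],"turn": [0,0,0],"hand": 1},
    {"xyz": [-0.002,0.002,0.045],"turn": [0,0,0],"hand": 1},
    {"xyz": [-0.002,0.002,0.045],"turn": [0,0,0],"hand": 1},
  ],
)

```text
time_s: 6.8
tool_pos: [0.4692, 0.0164, 0.0968]
orientation: [-180.0, -0.1, -90.1]
wrist_force: [0.4, 0.5, -0.3]
width: 0.0354
```

```bash
python3 go.py 0.4692 0.0163 0.092 -90
```

```text
t 6.8 pos [0.4692 0.0164 0.0968] rpy [-1.7997e+02 -7.0000e-02 -9.0070e+01] F [ 0.38  0.48 -0.29] M [0.059 0.008 0.005] w 0.0354 j7 -105.5
xyz [0.0003, 0.0001, 0.0238] turn [-0.0007, -0.0015, -0.0016]
```

>>> jog_arm(
  plan=[
    {"xyz": [0,0,0.006],"turn": [0,0,0],"hand": 1},
    {"xyz": [0,0,0.012],"turn": [0,0,0],"hand": 1},
    {"xyz": [0,0,0.018],"turn": [0,0,0],"hand": 1},
    {"xyz": [0,0,0.024],"turn": [0,0,0],"hand": 1},
    {"xyz": [0,0,0.03],"turn": [0,0,0],"hand": 1},
    {"xyz": [0,0,0.036],"turn": [0,0,0],"hand": 1},
    {"xyz": [0,0,0.042],"turn": [0,0,0],"hand": 1},
    {"xyz": [0,0,0.042],"turn": [0,0,0],"hand": 1},
  ],
)

```text
time_s: 7.6
tool_pos: [0.4697, 0.0163, 0.0883]
orientation: [-179.9, -0.1, -90.1]
wrist_force: [2.0, -1.0, -1.2]
width: 0.0357
```

```bash
python3 go.py 0.4692 0.0163 0.086 -90
```

```text
t 7.6 pos [0.4697 0.0163 0.0883] rpy [-1.7992e+02 -6.0000e-02 -9.0080e+01] F [ 1.95 -1.03 -1.15] M [-0.079 -0.558 -0.016] w 0.0357 j7 -105.8
xyz [-0.0001, 0.0026, 0.0117] turn [-0.0018, -0.0014, -0.0018]
```

The piston is 12 mm into the nest with only a light side touch (Fx +2 N). I'll ease it 0.5 mm in +x and come down onto the lugs.

>>> jog_arm(
  plan=[
    {"xyz": [0,-0.002,0.002],"turn": [0,0,0],"hand": 1},
    {"xyz": [0,-0.003,0.004],"turn": [0,0,0],"hand": 1},
    {"xyz": [0,-0.003,0.007],"turn": [0,0,0],"hand": 1},
    {"xyz": [0,-0.003,0.01],"turn": [0,0,0],"hand": 1},
    {"xyz": [0,-0.003,0.013],"turn": [0,0,0],"hand": 1},
    {"xyz": [0,-0.003,0.016],"turn": [0,0,0],"hand": 1},
    {"xyz": [0,-0.003,0.016],"turn": [0,0,0],"hand": 1},
    {"xyz": [0,-0.003,0.016],"turn": [0,0,0],"hand": 1},
  ],
)

```text
time_s: 8.4
tool_pos: [0.4703, 0.0163, 0.0856]
orientation: [-179.9, -0.1, -90.1]
wrist_force: [-1.7, 0.2, 5.5]
width: 0.0353
```

```bash
python3 go.py 0.47 0.0163 0.084 -90
```

```text
t 8.4 pos [0.4703 0.0163 0.0856] rpy [-1.7991e+02 -8.0000e-02 -9.0080e+01] F [-1.7   0.22  5.55] M [-0.086  0.492  0.049] w 0.0353 j7 -105.9
xyz [-0.0002, 0.0015, 0.008] turn [-0.0019, -0.0018, -0.0017]
```

Contact on the lugs at TCP z 0.0856 with about 6 N, which matches the predicted 15 mm rest. Now turning slowly under that pressure.

>>> jog_arm(
  plan=[
    {"xyz": [0,0.001,0.0025],"turn": [0,0,-0.03],"hand": 1},
    {"xyz": [0,0.001,0.0025],"turn": [0,0,-0.07],"hand": 1},
    {"xyz": [0,0.001,0.0025],"turn": [0,0,-0.11],"hand": 1},
    {"xyz": [0,0.001,0.0025],"turn": [0,0,-0.15],"hand": 1},
    {"xyz": [0,0.001,0.0025],"turn": [0,0,-0.19],"hand": 1},
    {"xyz": [0,0.001,0.0025],"turn": [0,0,-0.23],"hand": 1},
    {"xyz": [0,0.001,0.0025],"turn": [0,0,-0.27],"hand": 1},
    {"xyz": [0,0.001,0.0025],"turn": [0,0,-0.27],"hand": 1},
  ],
)

```text
time_s: 9.2
tool_pos: [0.4707, 0.0164, 0.0856]
orientation: [-179.9, -0.1, -77.8]
wrist_force: [0.0, -0.1, 5.6]
width: 0.0356
```

```bash
python3 go.py 0.47 0.0163 0.085 -70
```

```text
t 9.2 pos [0.4707 0.0164 0.0856] rpy [-1.7986e+02 -1.0000e-01 -7.7830e+01] F [ 0.01 -0.06  5.61] M [ 0.022  0.07  -0.045] w 0.0356 j7 -95.2
xyz [-0.0002, 0.0036, 0.0028] turn [-0.003, -0.0024, -0.1739]
```

>>> jog_arm(
  plan=[
    {"xyz": [0,0,0.0025],"turn": [0,0,-0.03],"hand": 1},
    {"xyz": [0,0,0.0025],"turn": [0,0,-0.07],"hand": 1},
    {"xyz": [0,0,0.0025],"turn": [0,0,-0.11],"hand": 1},
    {"xyz": [0,0,0.0025],"turn": [0,0,-0.15],"hand": 1},
    {"xyz": [0,0,0.0025],"turn": [0,0,-0.19],"hand": 1},
    {"xyz": [0,0,0.0025],"turn": [0,0,-0.23],"hand": 1},
    {"xyz": [0,0,0.0025],"turn": [0,0,-0.27],"hand": 1},
    {"xyz": [0,0,0.0025],"turn": [0,0,-0.27],"hand": 1},
  ],
)

```text
time_s: 10.0
tool_pos: [0.4712, 0.0168, 0.0853]
orientation: [-179.8, -0.1, -65.6]
wrist_force: [1.1, 1.6, 3.7]
width: 0.0361
```

```bash
python3 go.py 0.47 0.0163 0.085 -58
```

```text
t 10.0 pos [0.4712 0.0168 0.0853] rpy [-1.7981e+02 -1.2000e-01 -6.5590e+01] F [1.14 1.6  3.68] M [ 0.589 -0.265 -0.026] w 0.0361 j7 -84.5
xyz [-0.0002, 0.0067, 0.0014] turn [-0.004, -0.0029, -0.1686]
```

>>> jog_arm(
  plan=[
    {"xyz": [0,0.003,0.003],"turn": [-0.004,-0.003,-0.03],"hand": 1},
    {"xyz": [0,0.003,0.003],"turn": [-0.004,-0.003,-0.07],"hand": 1},
    {"xyz": [0,0.003,0.003],"turn": [-0.004,-0.003,-0.11],"hand": 1},
    {"xyz": [0,0.003,0.003],"turn": [-0.004,-0.003,-0.15],"hand": 1},
    {"xyz": [0,0.003,0.003],"turn": [-0.004,-0.003,-0.19],"hand": 1},
    {"xyz": [0,0.003,0.003],"turn": [-0.004,-0.003,-0.23],"hand": 1},
    {"xyz": [0,0.003,0.003],"turn": [-0.004,-0.003,-0.27],"hand": 1},
    {"xyz": [0,0.003,0.003],"turn": [-0.004,-0.003,-0.27],"hand": 1},
  ],
)

```text
time_s: 10.8
tool_pos: [0.4705, 0.0166, 0.0844]
orientation: [180.0, 0.0, -53.4]
wrist_force: [1.1, 1.1, -3.8]
width: 0.0354
```

```bash
python3 go.py 0.4703 0.0163 0.085 -42
```

```text
t 10.8 pos [0.4705 0.0166 0.0844] rpy [ 1.7998e+02  3.0000e-02 -5.3360e+01] F [ 1.15  1.05 -3.76] M [ 0.329 -0.299 -0.084] w 0.0354 j7 -73.7
xyz [0.0008, 0.0015, -0.0029] turn [0.0004, 0.0006, -0.2525]
```

The force dropped and z fell below the lug-rest level, so it is engaging. Pressing down gently with no more turning.

>>> jog_arm(
  plan=[
    {"xyz": [0,0.001,0.004],"turn": [0,0,0],"hand": 1},
    {"xyz": [0,0.001,0.007],"turn": [0,0,0],"hand": 1},
    {"xyz": [0,0.001,0.01],"turn": [0,0,0],"hand": 1},
    {"xyz": [0,0.001,0.012],"turn": [0,0,0],"hand": 1},
    {"xyz": [0,0.001,0.014],"turn": [0,0,0],"hand": 1},
    {"xyz": [0,0.001,0.016],"turn": [0,0,0],"hand": 1},
    {"xyz": [0,0.001,0.018],"turn": [0,0,0],"hand": 1},
    {"xyz": [0,0.001,0.018],"turn": [0,0,0],"hand": 1},
  ],
)

```text
time_s: 11.6
tool_pos: [0.4708, 0.0164, 0.0813]
orientation: [-180.0, -0.0, -53.4]
wrist_force: [-0.8, 0.8, 5.8]
width: 0.0357
```

```bash
python3 go.py 0.4703 0.0163 0.08 -53.4
```

```text
t 11.6 pos [0.4708 0.0164 0.0813] rpy [-1.7998e+02 -2.0000e-02 -5.3390e+01] F [-0.82  0.83  5.78] M [ 0.136 -0.056 -0.242] w 0.0357 j7 -73.9
xyz [-0.0009, 0.0025, 0.0064] turn [-0.0005, -0.0004, 0.0003]
```

Nearly home: 0.7 mm remains, and there is a -0.24 N·m side torque. I'll turn back about 2° to unload it while pressing lightly.

>>> jog_arm(
  plan=[
    {"xyz": [0,0.001,0.0025],"turn": [0,0,0.01],"hand": 1},
    {"xyz": [0,0.001,0.0025],"turn": [0,0,0.02],"hand": 1},
    {"xyz": [0,0.001,0.003],"turn": [0,0,0.03],"hand": 1},
    {"xyz": [0,0.001,0.003],"turn": [0,0,0.04],"hand": 1},
    {"xyz": [0,0.001,0.0035],"turn": [0,0,0.05],"hand": 1},
    {"xyz": [0,0.001,0.004],"turn": [0,0,0.05],"hand": 1},
    {"xyz": [0,0.001,0.004],"turn": [0,0,0.05],"hand": 1},
    {"xyz": [0,0.001,0.004],"turn": [0,0,0.05],"hand": 1},
  ],
)

```text
time_s: 12.4
tool_pos: [0.4708, 0.0163, 0.0807]
orientation: [-180.0, -0.0, -55.6]
wrist_force: [-0.2, 0.7, 5.9]
width: 0.0357
```

```bash
python3 go.py 0.4703 0.0163 0.08 -53.4
```

```text
t 12.4 pos [0.4708 0.0163 0.0807] rpy [-1.7996e+02 -4.0000e-02 -5.5640e+01] F [-0.22  0.72  5.88] M [ 0.221 -0.019  0.092] w 0.0357 j7 -75.9
xyz [-0.0013, 0.0022, 0.0036] turn [-0.0008, -0.0008, -0.0498]
```

>>> jog_arm(
  plan=[
    {"xyz": [0,0.001,0.002],"turn": [0,0,0],"hand": 1},
    {"xyz": [0,0.001,0.003],"turn": [0,0,0],"hand": 1},
    {"xyz": [0,0.001,0.004],"turn": [0,0,0],"hand": 1},
    {"xyz": [0,0.001,0.004],"turn": [0,0,-0.01],"hand": 1},
    {"xyz": [0,0.001,0.004],"turn": [0,0,-0.02],"hand": 1},
    {"xyz": [0,0.001,0.004],"turn": [0,0,-0.02],"hand": 1},
    {"xyz": [0,0.001,0.004],"turn": [0,0,-0.02],"hand": 1},
    {"xyz": [0,0.001,0.004],"turn": [0,0,-0.02],"hand": 1},
  ],
)

```text
time_s: 13.2
tool_pos: [0.471, 0.0163, 0.0807]
orientation: [-179.9, -0.1, -54.8]
wrist_force: [-1.7, 0.7, 12.6]
width: 0.0356
```

```bash
python3 go.py 0.4703 0.0163 0.08 -53.4
python3 - <<'E'
from m import *
for n,b in(("side",(245,180,325,280)),("top",(230,220,350,340))):
    c=capture(n); pickle.dump(c,open(n+"5.pkl","wb")); save(c,n+"5.png",b,5)
E
```

```text
t 13.2 pos [0.471  0.0163 0.0807] rpy [-1.7994e+02 -8.0000e-02 -5.4760e+01] F [-1.71  0.68 12.64] M [ 0.209  0.403 -0.108] w 0.0356 j7 -75.2
xyz [-0.0021, 0.0026, 0.0032] turn [-0.0014, -0.0017, -0.0302]
```

View pics/side5.png

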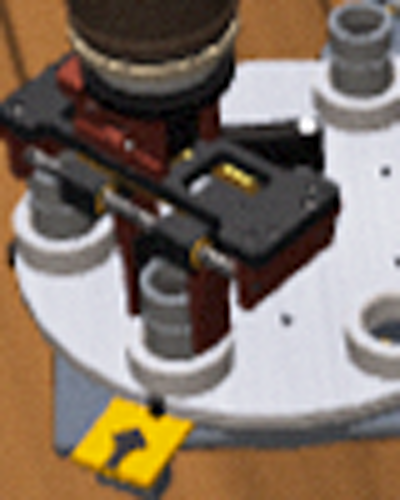

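The piston stopped hard at z 0.0807, 4.9 mm below the lug rest, and more force gave no more motion. That means it is fully home. Unloading, opening and lifting off.

>>> jog_arm(
  plan=[
    {"xyz": [0,0,0],"turn": [0,0,0],"hand": 1},
    {"xyz": [0,0,0],"turn": [0,0,0],"hand": 1},
    {"xyz": [0,0,0],"turn": [0,0,0],"hand": 0.5},
    {"xyz": [0,0,0],"turn": [0,0,0],"hand": 0.4},
    {"xyz": [0,0,0],"turn": [0,0,0],"hand": 0.35},
    {"xyz": [0,0,0],"turn": [0,0,0],"hand": 0.35},
    {"xyz": [0,0,0],"turn": [0,0,0],"hand": 0.35},
    {"xyz": [0,0,0],"turn": [0,0,0],"hand": 0.35},
  ],
)

```text
time_s: 14.1
tool_pos: [0.4709, 0.0162, 0.0806]
orientation: [-179.9, -0.1, -54.8]
wrist_force: [-0.4, 0.4, 0.2]
width: 0.0571
```

>>> jog_arm(
  plan=[
    {"xyz": [0,0,-0.03],"turn": [0,0,0],"hand": 0.35},
    {"xyz": [0,0,-0.08],"turn": [0,0,0],"hand": 0.35},
    {"xyz": [0,0,-0.15],"turn": [0,0,0],"hand": 0.35},
    {"xyz": [0,0,-0.25],"turn": [0,0,0],"hand": 0.35},
    {"xyz": [0,0,-0.35],"turn": [0,0,0],"hand": 0.35},
    {"xyz": [0,0,-0.45],"turn": [0,0,0],"hand": 0.35},
    {"xyz": [0,0,-0.5],"turn": [0,0,0],"hand": 0.35},
    {"xyz": [0,0,-0.5],"turn": [0,0,0],"hand": 0.35},
  ],
)

```text
time_s: 14.9
tool_pos: [0.4716, 0.0163, 0.1822]
orientation: [-179.8, -0.2, -54.8]
wrist_force: [-0.6, 0.5, 0.3]
width: 0.0573
```

```bash
python3 go.py 0.5435 0.1044 0.18 -10
python3 - <<'E'
from m import *
for n,b in(("side",(215,170,375,290)),("top",(170,170,330,330))):
    c=capture(n); pickle.dump(c,open(n+"6.pkl","wb")); save(c,n+"6.png",b,4.5 if n=="side" else 3.7)
E
```

```text
t 14.9 pos [0.4716 0.0163 0.1822] rpy [-179.8    -0.18  -54.77] F [-0.61  0.54  0.34] M [-0.015  0.005  0.013] w 0.0573 j7 -69.8
xyz [-0.1525, -0.5474, 0.0126] turn [-0.0026, -0.0056, -0.995]
```

View pics/side6.png

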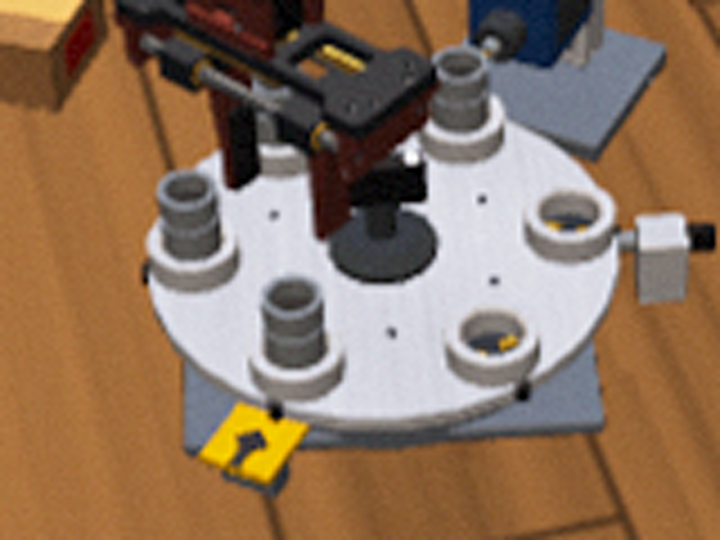

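The side view shows the piston standing upright in the marked nest, with its rim at crop (292,293), the same height as its neighbours. I'll check that by projection.

```bash
python3 - <<'E'
from m import *
c=pickle.load(open("side6.pkl","rb")); box=(268,222,292,246)
print("pred home/lug centre px",proj(c,[[.470,.0163,.106],[.470,.0163,.111]]).round(1).tolist())
I=up(c,box,8); g=cv2.cvtColor(I,cv2.COLOR_RGB2GRAY); q=big(cv2.inRange(g,0,75)); e=cv2.fitEllipse(q); print("bore",pts(np.array(e[0]),box,8))
m=cv2.inRange(g,0,165); q=pts(big(m),box,8)
for z in(.106,.111): print(z,rimfit(c,q,z,.018))
E
python3 go.py 0.5435 0.1044 0.18 80
```

```text
pred home/lug centre px [[279.1, 235.1], [279.0, 233.7]]
bore [[289.31180191 224.74800301]]
0.106 (array([0.47018092, 0.01311806]), np.float64(0.017686323757437204), np.float64(0.000724562842720984), np.int64(126))
0.111 (array([0.4693225 , 0.00777745]), np.float64(0.0176747604449049), np.float64(0.000745841066382039), np.int64(126))
t 15.0 pos [0.4705 0.0162 0.1803] rpy [-1.7995e+02 -8.0000e-02 -5.4770e+01] F [ 0.39 -0.15  0.25] M [ 0.022 -0.022 -0.008] w 0.0571 j7 -69.8
xyz [-0.1499, -0.5525, 0.002] turn [0.0015, -0.0021, -2.9949]
```

The rim fit at the "home" height lands 3 mm from the nest centre, and the "on lugs" height lands 8.5 mm away, so home fits and agrees with the force stop. Now to the handle at yaw 80°.

>>> jog_arm(
  plan=[
    {"xyz": [-0.02,-0.07,0],"turn": [0,0,-0.15],"hand": 0.3},
    {"xyz": [-0.05,-0.2,0],"turn": [0,0,-0.3],"hand": 0.3},
    {"xyz": [-0.09,-0.33,0],"turn": [0,0,-0.48],"hand": 0.3},
    {"xyz": [-0.12,-0.45,0],"turn": [0,0,-0.66],"hand": 0.3},
    {"xyz": [-0.15,-0.55,0],"turn": [0,0,-0.84],"hand": 0.3},
    {"xyz": [-0.15,-0.5525,0],"turn": [0,0,-1],"hand": 0.3},
    {"xyz": [-0.15,-0.5525,0],"turn": [0,0,-1],"hand": 0.3},
    {"xyz": [-0.15,-0.5525,0],"turn": [0,0,-1],"hand": 0.3},
  ],
)

```text
time_s: 15.8
tool_pos: [0.5428, 0.104, 0.1793]
orientation: [179.9, 0.0, -10.0]
wrist_force: [-0.7, -0.5, -0.5]
width: 0.0618
```

>>> jog_arm(
  plan=[
    {"xyz": [0,0,0],"turn": [0,0,-0.15],"hand": 0.3},
    {"xyz": [0,0,0],"turn": [0,0,-0.3],"hand": 0.3},
    {"xyz": [0,0,0],"turn": [0,0,-0.48],"hand": 0.3},
    {"xyz": [0,0,0],"turn": [0,0,-0.66],"hand": 0.3},
    {"xyz": [0,0,0],"turn": [0,0,-0.84],"hand": 0.3},
    {"xyz": [0,0,0],"turn": [0,0,-1],"hand": 0.3},
    {"xyz": [0,0,0],"turn": [0,0,-1],"hand": 0.3},
    {"xyz": [0,0,0],"turn": [0,0,-1],"hand": 0.3},
  ],
)

```text
time_s: 16.6
tool_pos: [0.5426, 0.1034, 0.1791]
orientation: [180.0, 0.1, 34.7]
wrist_force: [-0.1, -0.2, -0.2]
width: 0.0616
```

```bash
python3 go.py 0.5438 0.1044 0.16 80
```

```text
t 16.6 pos [0.5426 0.1034 0.1791] rpy [1.7998e+02 8.0000e-02 3.4650e+01] F [-0.06 -0.2  -0.21] M [-0.011 -0.109 -0.009] w 0.0616 j7 0.6
xyz [0.0079, -0.001, 0.0954] turn [-0.0002, 0.0019, -1.0077]
```

>>> jog_arm(
  plan=[
    {"xyz": [0.008,0,0],"turn": [0,0,-0.15],"hand": 0.3},
    {"xyz": [0.008,0,0],"turn": [0,0,-0.3],"hand": 0.3},
    {"xyz": [0.008,0,0.02],"turn": [0,0,-0.48],"hand": 0.3},
    {"xyz": [0.008,0,0.04],"turn": [0,0,-0.66],"hand": 0.3},
    {"xyz": [0.008,0,0.06],"turn": [0,0,-0.84],"hand": 0.3},
    {"xyz": [0.008,0,0.095],"turn": [0,0,-1],"hand": 0.3},
    {"xyz": [0.008,0,0.095],"turn": [0,0,-1],"hand": 0.3},
    {"xyz": [0.008,0,0.095],"turn": [0,0,-1],"hand": 0.3},
  ],
)

```text
time_s: 17.4
tool_pos: [0.5438, 0.1041, 0.16]
orientation: [-179.9, 0.1, 79.3]
wrist_force: [0.0, -0.2, 0.9]
width: 0.0615
```

```bash
python3 go.py 0.5438 0.1044 0.092 80
python3 - <<'E'
from m import *
c=capture("side"); save(c,"side7.png",(215,150,375,270),4.5)
E
```

```text
t 17.4 pos [0.5438 0.1041 0.16  ] rpy [-1.7993e+02  8.0000e-02  7.9300e+01] F [ 0.01 -0.25  0.88] M [ 0.039 -0.144 -0.01 ] w 0.0615 j7 38.8
xyz [0.0017, -0.0, 0.3401] turn [-0.0015, 0.0017, -0.0156]
```

View pics/side7.png

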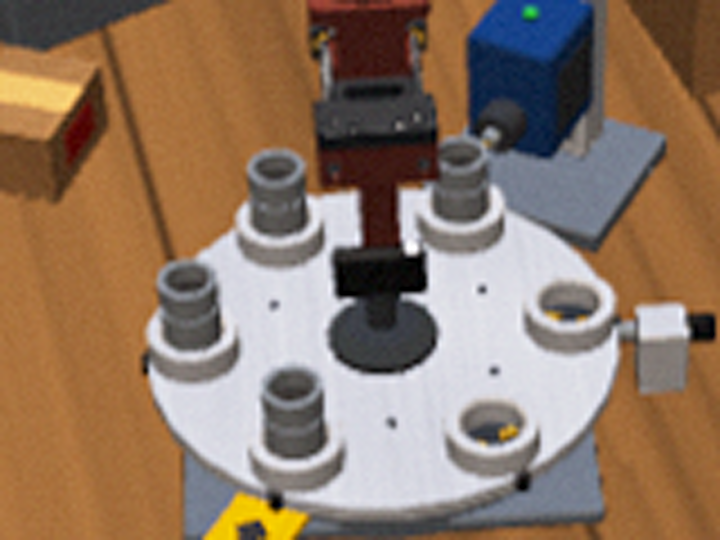

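```bash
python3 - <<'E'
from m import *
c=pickle.load(open("side6.pkl","rb"))
for X in([.5382,.0731,.152],[.5494,.1351,.152],[.5435,.1044,.117],[.5435,.1044,.085]): print(((proj(c,[X])[0]-[215,150])*4.5).round())
E
```

```text
[378. 238.]
[371. 170.]
[376. 248.]
[378. 289.]
```

The picture matches the projections: the near fingertip is at about (378,240) and the handle top at (376,248), so the jaws straddle the bar. Descending and gripping.

>>> jog_arm(
  plan=[
    {"xyz": [0.002,0,0.08],"turn": [0,0,-0.015],"hand": 0.3},
    {"xyz": [0.002,0,0.17],"turn": [0,0,-0.015],"hand": 0.3},
    {"xyz": [0.002,0,0.26],"turn": [0,0,-0.015],"hand": 0.3},
    {"xyz": [0.002,0,0.34],"turn": [0,0,-0.015],"hand": 0.3},
    {"xyz": [0.002,0,0.34],"turn": [0,0,-0.015],"hand": 0.3},
    {"xyz": [0.002,0,0.34],"turn": [0,0,-0.015],"hand": 0.4},
    {"xyz": [0.002,0,0.34],"turn": [0,0,-0.015],"hand": 0.5},
    {"xyz": [0.002,0,0.34],"turn": [0,0,-0.015],"hand": 0.6},
  ],
)

```text
time_s: 18.25
tool_pos: [0.5445, 0.1047, 0.0931]
orientation: [180.0, 0.1, 80.0]
wrist_force: [-0.3, -0.4, 0.6]
width: 0.041
```

>>> jog_arm(
  plan=[
    {"xyz": [0,0,0],"turn": [0,0,0],"hand": 0.7},
    {"xyz": [0,0,0],"turn": [0,0,0],"hand": 0.75},
    {"xyz": [0,0,0],"turn": [0,0,0],"hand": 0.8},
    {"xyz": [0,0,0],"turn": [0,0,0],"hand": 0.9},
    {"xyz": [0,0,0],"turn": [0,0,0],"hand": 1},
    {"xyz": [0,0,0],"turn": [0,0,0],"hand": 1},
    {"xyz": [0,0,0],"turn": [0,0,0],"hand": 1},
    {"xyz": [0,0,0],"turn": [0,0,0],"hand": 1},
  ],
)

```text
time_s: 19.05
tool_pos: [0.5445, 0.1044, 0.0932]
orientation: [180.0, 0.1, 80.0]
wrist_force: [-1.4, -2.9, 5.1]
width: 0.016
```

```bash
python3 go.py 0.5438 0.1044 0.092 35
```

```text
t 19.05 pos [0.5445 0.1044 0.0932] rpy [1.7996e+02 8.0000e-02 7.9990e+01] F [-1.36 -2.88  5.07] M [-0.479  0.079  0.049] w 0.016 j7 35.3
xyz [-0.0009, -0.0036, 0.006] turn [0.0016, 0.0013, 0.9998]
```

Bar gripped (width 16.0 mm). Turning clockwise, yaw from 80° down.

>>> jog_arm(
  plan=[
    {"xyz": [0,0,0],"turn": [0,0,0.08],"hand": 1},
    {"xyz": [0,0,0],"turn": [0,0,0.2],"hand": 1},
    {"xyz": [0,0,0],"turn": [0,0,0.33],"hand": 1},
    {"xyz": [0,0,0],"turn": [0,0,0.46],"hand": 1},
    {"xyz": [0,0,0],"turn": [0,0,0.58],"hand": 1},
    {"xyz": [0,0,0],"turn": [0,0,0.7],"hand": 1},
    {"xyz": [0,0,0],"turn": [0,0,0.8],"hand": 1},
    {"xyz": [0,0,0],"turn": [0,0,0.85],"hand": 1},
  ],
)

```text
time_s: 19.85
tool_pos: [0.5464, 0.1029, 0.0935]
orientation: [179.7, -0.0, 41.6]
wrist_force: [5.6, -6.2, 1.3]
width: 0.0222
```

```bash
python3 go.py 0.5443 0.1044 0.092 20
```

```text
t 19.85 pos [0.5464 0.1029 0.0935] rpy [ 1.797e+02 -3.000e-02  4.164e+01] F [ 5.61 -6.16  1.27] M [-1.371 -1.332  1.048] w 0.0222 j7 2.4
xyz [-0.0027, -0.0127, 0.0072] turn [0.0065, -0.002, 0.4809]
```

The jaws are forced open to 22 mm, so the bar lags the tool by about 20° against the detent. Continuing smoothly to 60° and re-centring.

>>> jog_arm(
  plan=[
    {"xyz": [-0.001,-0.003,0],"turn": [0,0,0.06],"hand": 1},
    {"xyz": [-0.002,-0.006,0],"turn": [0,0,0.13],"hand": 1},
    {"xyz": [-0.003,-0.01,0],"turn": [0,0,0.2],"hand": 1},
    {"xyz": [-0.003,-0.012,0],"turn": [0,0,0.27],"hand": 1},
    {"xyz": [-0.003,-0.012,0],"turn": [0,0,0.34],"hand": 1},
    {"xyz": [-0.003,-0.012,0],"turn": [0,0,0.41],"hand": 1},
    {"xyz": [-0.003,-0.012,0],"turn": [0,0,0.48],"hand": 1},
    {"xyz": [-0.003,-0.012,0],"turn": [0,0,0.48],"hand": 1},
  ],
)

```text
time_s: 20.65
tool_pos: [0.5452, 0.1019, 0.0934]
orientation: [179.5, -0.1, 19.9]
wrist_force: [1.6, -7.3, 2.5]
width: 0.0206
```

```bash
python3 go.py 0.5443 0.1044 0.092 20
python3 - <<'E'
from m import *
c=capture("side"); save(c,"side8.png",(215,150,375,270),4.5)
E
```

```text
t 20.65 pos [0.5452 0.1019 0.0934] rpy [ 1.7955e+02 -1.4000e-01  1.9890e+01] F [ 1.65 -7.31  2.5 ] M [-1.634 -0.399  0.485] w 0.0206 j7 -16.4
xyz [0.0002, -0.0135, 0.0068] turn [0.0101, -0.003, -0.0025]
```

View pics/side8.png

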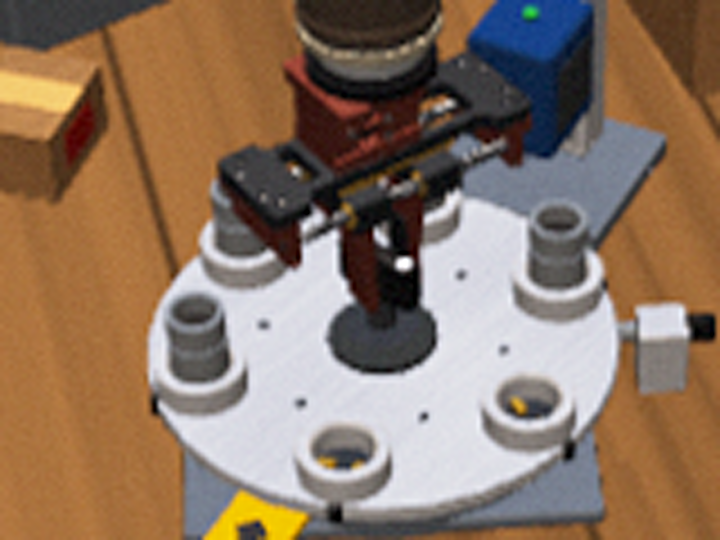

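The loaded nest has moved round, and the next nest at crop (342,462) puts the dial at roughly 47°, past half-way. A few degrees more, then open and let the detent pull it in.

>>> jog_arm(
  plan=[
    {"xyz": [0,-0.004,0],"turn": [0,0,0.05],"hand": 1},
    {"xyz": [0,-0.008,0],"turn": [0,0,0.1],"hand": 1},
    {"xyz": [0,-0.013,0],"turn": [0,0,0.15],"hand": 1},
    {"xyz": [0,-0.013,0],"turn": [0,0,0.2],"hand": 1},
    {"xyz": [0,-0.013,0],"turn": [0,0,0.2],"hand": 1},
    {"xyz": [0,-0.013,0],"turn": [0,0,0.2],"hand": 1},
    {"xyz": [0,-0.013,0],"turn": [0,0,0.2],"hand": 1},
    {"xyz": [0,-0.013,0],"turn": [0,0,0.2],"hand": 1},
  ],
)

```text
time_s: 21.5
tool_pos: [0.5439, 0.1027, 0.0933]
orientation: [179.5, -0.1, 10.9]
wrist_force: [-1.9, -6.5, 5.1]
width: 0.018
```

```bash
python3 go.py 0.5443 0.1044 0.092 20
python3 - <<'E'
from m import *
c=capture("side"); save(c,"side9.png",(215,150,375,270),4.5)
E
```

```text
t 21.5 pos [0.5439 0.1027 0.0933] rpy [ 1.7945e+02 -1.1000e-01  1.0940e+01] F [-1.88 -6.46  5.13] M [-1.048  0.664  0.363] w 0.018 j7 -24.4
xyz [0.0038, -0.0081, 0.0063] turn [0.0123, -0.0015, -0.2014]
```

View pics/side9.png

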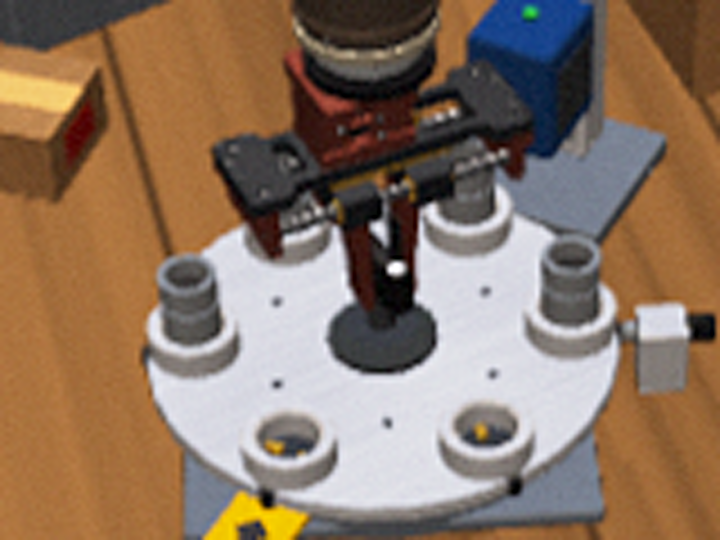

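The nests now sit slightly past the original click positions, at about 62°. Opening will let the detent settle it.

>>> jog_arm(
  plan=[
    {"xyz": [0,0,0],"turn": [0,0,0],"hand": 0.7},
    {"xyz": [0,0,0],"turn": [0,0,0],"hand": 0.5},
    {"xyz": [0,0,0],"turn": [0,0,0],"hand": 0.35},
    {"xyz": [0,0,0],"turn": [0,0,0],"hand": 0.3},
    {"xyz": [0,0,0],"turn": [0,0,0],"hand": 0.3},
    {"xyz": [0,0,0],"turn": [0,0,0],"hand": 0.3},
    {"xyz": [0,0,0],"turn": [0,0,0],"hand": 0.3},
    {"xyz": [0,0,0],"turn": [0,0,0],"hand": 0.3},
  ],
)

```text
time_s: 22.35
tool_pos: [0.5439, 0.1027, 0.0933]
orientation: [179.5, -0.1, 10.9]
wrist_force: [0.2, 0.3, 0.5]
width: 0.0614
```

>>> jog_arm(
  plan=[
    {"xyz": [0,0,-0.05],"turn": [0,0,0],"hand": 0.3},
    {"xyz": [0,0,-0.15],"turn": [0,0,0],"hand": 0.3},
    {"xyz": [0,0,-0.3],"turn": [0,0,0],"hand": 0.3},
    {"xyz": [0,0,-0.45],"turn": [0,0,0],"hand": 0.3},
    {"xyz": [0,0,-0.6],"turn": [0,0,0],"hand": 0.3},
    {"xyz": [0,0,-0.7],"turn": [0,0,0],"hand": 0.3},
    {"xyz": [0,0,-0.7],"turn": [0,0,0],"hand": 0.3},
    {"xyz": [0,0,-0.7],"turn": [0,0,0],"hand": 0.3},
  ],
)

```text
time_s: 23.15
tool_pos: [0.5433, 0.1038, 0.2336]
orientation: [179.4, -0.2, 10.9]
wrist_force: [0.5, 0.1, -0.6]
width: 0.0614
```

```bash
python3 go.py 0.40 -0.10 0.25 10
python3 - <<'E'
from m import *
c=capture("side"); pickle.dump(c,open("side10.pkl","wb")); save(c,"side10.png",(215,150,375,270),4.5)
E
```

```text
t 23.15 pos [0.5433 0.1038 0.2336] rpy [ 1.7943e+02 -1.6000e-01  1.0930e+01] F [ 0.45  0.12 -0.64] M [-0.052 -0.058 -0.04 ] w 0.0614 j7 -17.9
xyz [-0.8965, 0.8656, -0.0762] turn [0.0125, -0.0036, 0.0206]
```

View pics/side10.png

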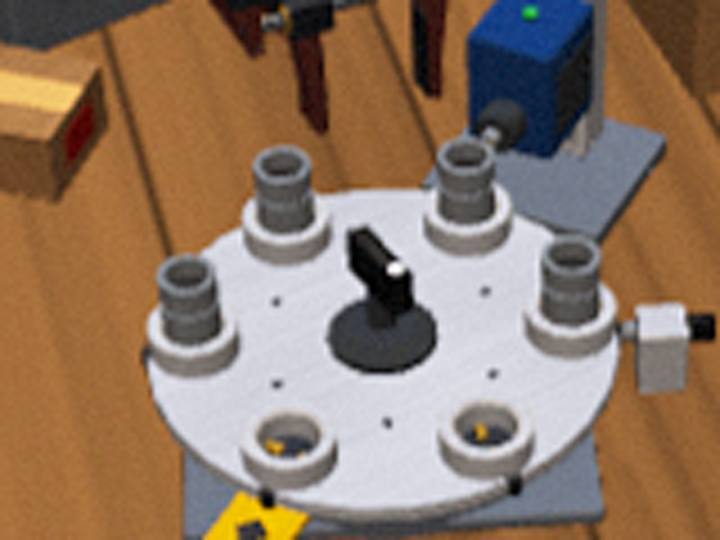

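Let go. The nests look a couple of degrees past the original positions, so I'll back the arm off and measure the dial properly.

>>> jog_arm(
  plan=[
    {"xyz": [-0.1,0.1,-0.02],"turn": [0,0,0],"hand": 0.3},
    {"xyz": [-0.25,0.25,-0.05],"turn": [0,0,0],"hand": 0.3},
    {"xyz": [-0.4,0.4,-0.07],"turn": [0,0,0],"hand": 0.3},
    {"xyz": [-0.55,0.55,-0.07],"turn": [0,0,0],"hand": 0.3},
    {"xyz": [-0.7,0.7,-0.07],"turn": [0,0,0],"hand": 0.3},
    {"xyz": [-0.8,0.85,-0.07],"turn": [0,0,0],"hand": 0.3},
    {"xyz": [-0.8,1,-0.07],"turn": [0,0,0],"hand": 0.3},
    {"xyz": [-0.8,1,-0.07],"turn": [0,0,0],"hand": 0.3},
  ],
)

```text
time_s: 24.0
tool_pos: [0.4227, -0.1269, 0.2474]
orientation: [179.4, 0.0, 10.6]
wrist_force: [0.9, 0.6, -0.6]
width: 0.0614
```

>>> jog_arm(
  plan=[
    {"xyz": [0,0.15,0],"turn": [0,0,0],"hand": 0.3},
    {"xyz": [0,0.3,0],"turn": [0,0,0],"hand": 0.3},
    {"xyz": [0,0.45,0],"turn": [0,0,0.1],"hand": 0.3},
    {"xyz": [0,0.6,0],"turn": [0,0,0.2],"hand": 0.3},
    {"xyz": [0,0.75,0],"turn": [0,0,0.3],"hand": 0.3},
    {"xyz": [0,0.9,0],"turn": [0,0,0.4],"hand": 0.3},
    {"xyz": [0,1,0],"turn": [0,0,0.5],"hand": 0.3},
    {"xyz": [0,1,0],"turn": [0,0,0.5],"hand": 0.3},
  ],
)

```text
time_s: 24.8
tool_pos: [0.459, -0.3251, 0.2476]
orientation: [179.5, -0.1, -12.2]
wrist_force: [0.0, 0.4, -0.5]
width: 0.0612
```

```bash
python3 go.py 0.40 -0.10 0.25 10
python3 - <<'E'
from m import *
for n in("side","top"):
    c=capture(n); pickle.dump(c,open(n+"11.pkl","wb")); save(c,n+"11.png",None,1)
save(c,"top11c.png",(180,170,340,330),3.7)
E
```

```text
t 24.8 pos [ 0.459  -0.3251  0.2476] rpy [ 1.795e+02 -6.000e-02 -1.216e+01] F [ 0.05  0.41 -0.46] M [ 0.005 -0.079 -0.   ] w 0.0612 j7 11.5
xyz [-0.5257, -1.0381, -0.0214] turn [0.0111, 0.0008, -0.4925]
```

View pics/top11.png

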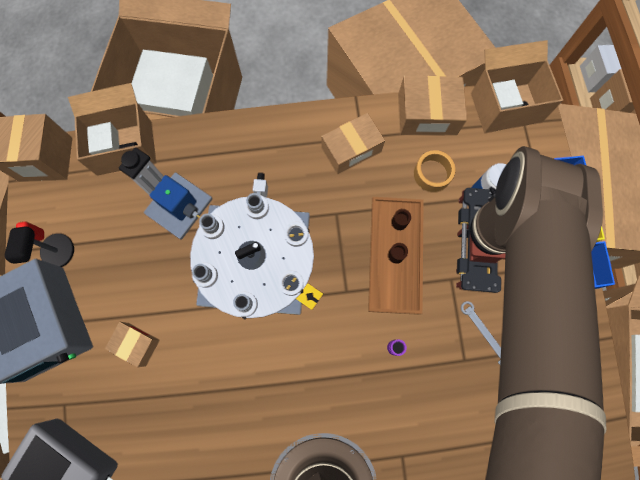

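View pics/top11c.png

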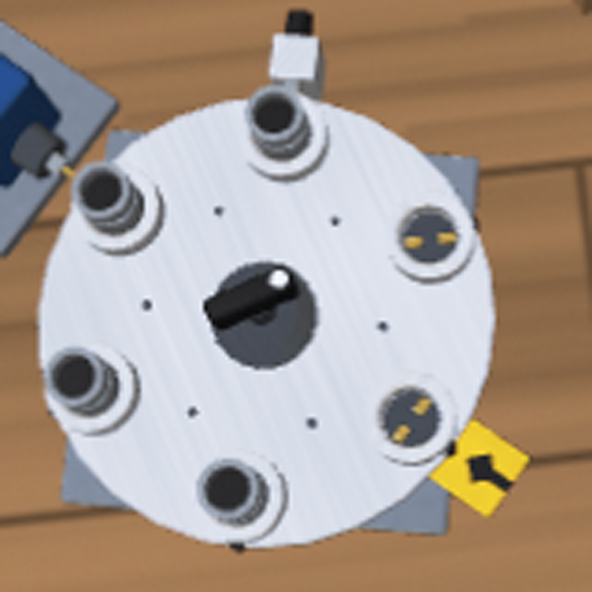

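View pics/side11.png

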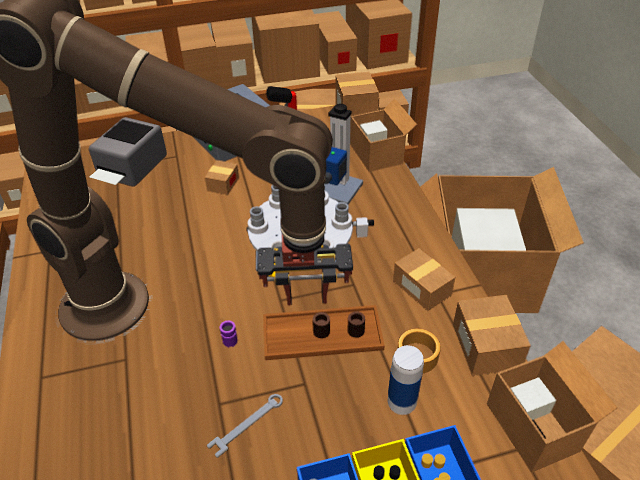

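In the top view the small dial holes have moved about 5 crop px past their start positions. I'll measure the excess turn from their centroids.

```bash
cat > dial.py <<'E'
from m import *
H0=[(214,212),(331,217),(382,321),(316,420),(196,414),(146,309)]
def holes(c):
    out=[]
    g=255-cv2.cvtColor(c["frame"],cv2.COLOR_RGB2GRAY).astype(float)
    for h in H0:
        p=np.array(h)/3.7+[180,170]-.5
        for _ in range(6):
            x0,y0=np.round(p).astype(int)-3; w=g[y0:y0+7,x0:x0+7]; w=np.clip(w-np.median(w)-12,0,None)
            yy,xx=np.mgrid[y0:y0+7,x0:x0+7]; p=np.array([(w*xx).sum(),(w*yy).sum()])/w.sum()
        out.append(onz(c,p,.046)[:2])
    return np.array(out)
def excess(c,ref=pickle.load(open("top0.pkl","rb"))):
    a,b=holes(ref),holes(c); ce=a.mean(0)
    da,db=a-ce,b-b.mean(0)
    ang=-np.degrees(np.arctan2(da[:,0]*db[:,1]-da[:,1]*db[:,0],(da*db).sum(1)))
    print("centres",ce.round(4),b.mean(0).round(4),"radii",np.linalg.norm(da,axis=1).round(4)); print("cw excess",ang.round(2),"mean",ang.mean(), "-> dial",np.radians(60+ang.mean()))
if __name__=="__main__":
    excess(pickle.load(open("top11.pkl","rb")))
E
python3 dial.py
python3 - <<'E'
from dial import *
# absolute: hole angles vs frame; base reference
for n in("top0","top11"):
    h=holes(pickle.load(open(n+".pkl","rb"))); d=h-h.mean(0); print(n,(np.degrees(np.arctan2(d[:,1],d[:,0]))%60).round(2))
E
```

```text
centres [0.5429 0.1047] [0.5428 0.1047] radii [0.0751 0.075  0.0751 0.0751 0.0749 0.0751]
cw excess [2.39 2.32 2.3  2.25 2.36 2.33] mean 2.3262199395729874 -> dial 1.08779774826769
top0 [20.46 20.45 20.39 20.44 20.47 20.5 ]
top11 [18.07 18.13 18.09 18.19 18.1  18.17]
```

The dial is 62.3° from its start (1.088 rad). That is in range, but only 0.022 rad below the upper limit, with the start only "about 0". I'll square it up gently by closing the jaws on the bar at exactly 20° yaw, 60° from the first aligned grip at 80°.

```bash
python3 go.py 0.50 -0.13 0.21 15;python3 go.py 0.544 0.1044 0.16 20
```

```text
t 24.9 pos [ 0.4594 -0.322   0.2482] rpy [ 1.7956e+02 -7.0000e-02 -1.1770e+01] F [ 0.09 -0.6  -0.23] M [ 0.03  -0.05   0.004] w 0.0614 j7 11.7
xyz [0.0028, -0.9826, 0.1833] turn [0.0099, 0.0007, -0.5949]
t 24.9 pos [ 0.4594 -0.322   0.2482] rpy [ 1.7956e+02 -7.0000e-02 -1.1770e+01] F [ 0.09 -0.6  -0.23] M [ 0.03  -0.05   0.004] w 0.0614 j7 11.7
xyz [-0.0212, -2.1767, 0.4242] turn [0.0099, 0.0011, -0.706]
```

>>> jog_arm(
  plan=[
    {"xyz": [0,-0.12,0.02],"turn": [0,0,-0.08],"hand": 0.3},
    {"xyz": [0,-0.3,0.05],"turn": [0.01,0,-0.18],"hand": 0.3},
    {"xyz": [0,-0.5,0.08],"turn": [0.01,0,-0.3],"hand": 0.3},
    {"xyz": [0,-0.7,0.12],"turn": [0.01,0,-0.42],"hand": 0.3},
    {"xyz": [0,-0.85,0.15],"turn": [0.01,0,-0.55],"hand": 0.3},
    {"xyz": [0,-1,0.18],"turn": [0.01,0,-0.65],"hand": 0.3},
    {"xyz": [0,-1,0.18],"turn": [0.01,0,-0.7],"hand": 0.3},
    {"xyz": [0,-1,0.18],"turn": [0.01,0,-0.7],"hand": 0.3},
  ],
)

```text
time_s: 25.7
tool_pos: [0.4996, -0.1231, 0.2104]
orientation: [-179.9, 0.1, 20.2]
wrist_force: [-0.1, -1.2, 0.8]
width: 0.0617
```

```bash
python3 go.py 0.544 0.1044 0.16 20
```

```text
t 25.7 pos [ 0.4996 -0.1231  0.2104] rpy [-1.7994e+02  7.0000e-02  2.0170e+01] F [-0.08 -1.16  0.8 ] M [-0.008 -0.078 -0.029] w 0.0617 j7 19.0
xyz [0.6007, -0.9909, 0.2524] turn [-0.0013, 0.0016, 0.0038]
```

>>> jog_arm(
  plan=[
    {"xyz": [0.07,-0.12,0],"turn": [0,0,0],"hand": 0.3},
    {"xyz": [0.18,-0.3,0.02],"turn": [0,0,0],"hand": 0.3},
    {"xyz": [0.3,-0.5,0.05],"turn": [0,0,0],"hand": 0.3},
    {"xyz": [0.43,-0.7,0.1],"turn": [0,0,0],"hand": 0.3},
    {"xyz": [0.54,-0.89,0.17],"turn": [0,0,0],"hand": 0.3},
    {"xyz": [0.6,-0.99,0.25],"turn": [-0.001,0.001,0.004],"hand": 0.3},
    {"xyz": [0.6,-0.99,0.25],"turn": [-0.001,0.001,0.004],"hand": 0.3},
    {"xyz": [0.6,-0.99,0.25],"turn": [-0.001,0.001,0.004],"hand": 0.3},
  ],
)

```text
time_s: 26.5
tool_pos: [0.5432, 0.1043, 0.1603]
orientation: [-180.0, 0.1, 20.1]
wrist_force: [0.6, -0.1, 0.2]
width: 0.061
```

```bash
python3 go.py 0.544 0.1044 0.093 20
```

```text
t 26.5 pos [0.5432 0.1043 0.1603] rpy [-1.800e+02  1.000e-01  2.008e+01] F [ 0.58 -0.14  0.22] M [-0.076 -0.172  0.004] w 0.061 j7 -10.7
xyz [0.0045, 0.0012, 0.3364] turn [-0.0001, 0.0021, 0.0018]
```

>>> jog_arm(
  plan=[
    {"xyz": [0.004,0.001,0.08],"turn": [0,0,0],"hand": 0.3},
    {"xyz": [0.004,0.001,0.17],"turn": [0,0,0],"hand": 0.3},
    {"xyz": [0.004,0.001,0.26],"turn": [0,0,0],"hand": 0.3},
    {"xyz": [0.004,0.001,0.335],"turn": [0,0,0],"hand": 0.3},
    {"xyz": [0.004,0.001,0.335],"turn": [0,0,0],"hand": 0.3},
    {"xyz": [0.004,0.001,0.335],"turn": [0,0,0],"hand": 0.4},
    {"xyz": [0.004,0.001,0.335],"turn": [0,0,0],"hand": 0.5},
    {"xyz": [0.004,0.001,0.335],"turn": [0,0,0],"hand": 0.6},
  ],
)

```text
time_s: 27.3
tool_pos: [0.5445, 0.1045, 0.0941]
orientation: [180.0, 0.0, 20.1]
wrist_force: [0.5, -0.4, -0.3]
width: 0.0413
```

>>> jog_arm(
  plan=[
    {"xyz": [0,0,0],"turn": [0,0,0],"hand": 0.7},
    {"xyz": [0,0,0],"turn": [0,0,0],"hand": 0.75},
    {"xyz": [0,0,0],"turn": [0,0,0],"hand": 0.8},
    {"xyz": [0,0,0],"turn": [0,0,0],"hand": 0.9},
    {"xyz": [0,0,0],"turn": [0,0,0],"hand": 1},
    {"xyz": [0,0,0],"turn": [0,0,0],"hand": 1},
    {"xyz": [0,0,0],"turn": [0,0,0],"hand": 1},
    {"xyz": [0,0,0],"turn": [0,0,0],"hand": 1},
  ],
)

```text
time_s: 28.1
tool_pos: [0.5434, 0.1041, 0.0942]
orientation: [180.0, 0.1, 20.0]
wrist_force: [-4.9, -1.0, 5.9]
width: 0.0159
```

```bash
python3 go.py 0.544 0.1044 0.093 20
```

```text
t 28.1 pos [0.5434 0.1041 0.0942] rpy [1.7997e+02 1.5000e-01 2.0030e+01] F [-4.88 -0.96  5.92] M [-0.35   0.829 -0.264] w 0.0159 j7 -14.1
xyz [0.0036, -0.0005, 0.0059] turn [0.0007, 0.0032, 0.0007]
```

The bar is now square in the jaws (15.9 mm at yaw 20.0°). Opening, lifting and backing away.

>>> jog_arm(
  plan=[
    {"xyz": [0,0,0],"turn": [0,0,0],"hand": 0.8},
    {"xyz": [0,0,0],"turn": [0,0,0],"hand": 0.6},
    {"xyz": [0,0,0],"turn": [0,0,0],"hand": 0.4},
    {"xyz": [0,0,0],"turn": [0,0,0],"hand": 0.3},
    {"xyz": [0,0,0],"turn": [0,0,0],"hand": 0.3},
    {"xyz": [0,0,0],"turn": [0,0,0],"hand": 0.3},
    {"xyz": [0,0,0],"turn": [0,0,0],"hand": 0.3},
    {"xyz": [0,0,0],"turn": [0,0,0],"hand": 0.3},
  ],
)

```text
time_s: 28.9
tool_pos: [0.5434, 0.104, 0.0942]
orientation: [180.0, 0.1, 20.0]
wrist_force: [0.3, 0.4, 0.6]
width: 0.0612
```

>>> jog_arm(
  plan=[
    {"xyz": [0,0,-0.05],"turn": [0,0,0],"hand": 0.3},
    {"xyz": [0,0,-0.15],"turn": [0,0,0],"hand": 0.3},
    {"xyz": [0,0,-0.3],"turn": [0,0,0],"hand": 0.3},
    {"xyz": [0,0,-0.45],"turn": [0,0,0],"hand": 0.3},
    {"xyz": [0,0,-0.6],"turn": [0,0,0],"hand": 0.3},
    {"xyz": [0,0,-0.75],"turn": [0,0,0],"hand": 0.3},
    {"xyz": [0,0,-0.75],"turn": [0,0,0],"hand": 0.3},
    {"xyz": [0,0,-0.75],"turn": [0,0,0],"hand": 0.3},
  ],
)

```text
time_s: 29.7
tool_pos: [0.5439, 0.1043, 0.2451]
orientation: [179.9, 0.1, 20.0]
wrist_force: [-0.3, -0.5, -0.1]
width: 0.0615
```

>>> jog_arm(
  plan=[
    {"xyz": [-0.1,0.1,0],"turn": [0,0,0],"hand": 0.3},
    {"xyz": [-0.25,0.25,0],"turn": [0,0,0],"hand": 0.3},
    {"xyz": [-0.4,0.4,0],"turn": [0,0,0],"hand": 0.3},
    {"xyz": [-0.55,0.55,0],"turn": [0,0,0.1],"hand": 0.3},
    {"xyz": [-0.7,0.7,0],"turn": [0,0,0.2],"hand": 0.3},
    {"xyz": [-0.85,0.85,0],"turn": [0,0,0.3],"hand": 0.3},
    {"xyz": [-0.95,1,0],"turn": [0,0,0.4],"hand": 0.3},
    {"xyz": [-0.95,1,0],"turn": [0,0,0.4],"hand": 0.3},
  ],
)

```text
time_s: 30.5
tool_pos: [0.4314, -0.1535, 0.2444]
orientation: [179.9, 0.2, 1.5]
wrist_force: [0.2, 0.7, 0.5]
width: 0.0614
```

>>> jog_arm(
  plan=[
    {"xyz": [0,0.1,0],"turn": [0,0,0],"hand": 0.3},
    {"xyz": [-0.1,0.25,0],"turn": [0,0,0],"hand": 0.3},
    {"xyz": [-0.2,0.4,0],"turn": [0,0,0.1],"hand": 0.3},
    {"xyz": [-0.3,0.55,0],"turn": [0,0,0.2],"hand": 0.3},
    {"xyz": [-0.4,0.7,0],"turn": [0,0,0.3],"hand": 0.3},
    {"xyz": [-0.45,0.85,0],"turn": [0,0,0.4],"hand": 0.3},
    {"xyz": [-0.45,0.95,0],"turn": [0,0,0.5],"hand": 0.3},
    {"xyz": [-0.45,0.95,0],"turn": [0,0,0.5],"hand": 0.3},
  ],
)

```text
time_s: 31.3
tool_pos: [0.3456, -0.3473, 0.244]
orientation: [179.8, 0.2, -21.3]
wrist_force: [-0.0, 0.3, 0.1]
width: 0.0616
```

```bash
python3 - <<'E'
from dial import *
from go import st
st()
for n in("side","top"):
    c=capture(n); pickle.dump(c,open(n+"12.pkl","wb")); save(c,n+"12.png",None,1)
excess(c)
# loaded piston rim fit in top, at z .106; expected nest
a=np.radians(-130.1-60); A=np.array([.5435,.1044]); print("nest exp",A+.115*np.array([np.cos(a),np.sin(a)]))
save(c,"top12c.png",(180,170,340,330),3.7)
E
```

```text
t 31.3 pos [ 0.3456 -0.3473  0.244 ] rpy [179.82   0.2  -21.26] F [-0.03  0.32  0.08] M [ 0.027 -0.044 -0.008] w 0.0616 j7 14.9
centres [0.5429 0.1047] [0.5429 0.1048] radii [0.0751 0.075  0.0751 0.0751 0.0749 0.0751]
cw excess [1.73 1.81 1.64 1.79 1.72 1.7 ] mean 1.7298008072670008 -> dial 1.0773882706870628
nest exp [0.43028213 0.12456717]
```

View pics/side12.png

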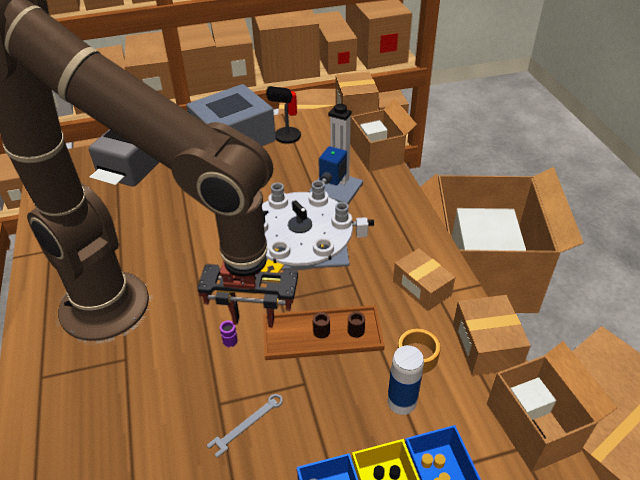

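View pics/top12c.png

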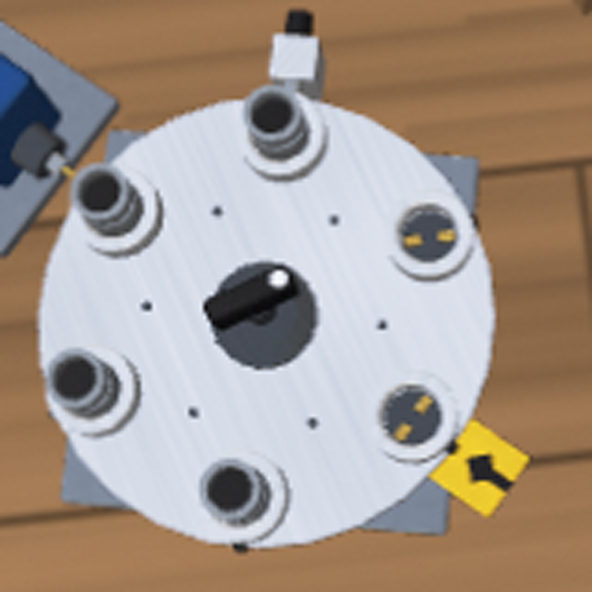

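The dial now reads 61.7° from start (1.077 rad), all holes still at 75 mm radius. For absolute zero, I'll compare the base plate's direction with the dial holes.

```bash
python3 - <<'E'
from dial import *
c=pickle.load(open("top12.pkl","rb"))
K=[(112,130),(478,157),(447,533),(62,500)]
for z in(.0,.02,.034):
    P=np.array([onz(c,np.array(k)/3.7+[180,170]-.5,z)[:2] for k in K]); 
    d=np.roll(P,-1,0)-P; print(z,"len",np.linalg.norm(d,axis=1).round(3),"ang mod90",(np.degrees(np.arctan2(d[:,1],d[:,0]))%90).round(1))
save(c,"base.png",(185,190,320,325),4.4)
E
```

```text
0.0 len [0.248 0.25  0.25  0.25 ] ang mod90 [78.8 79.  78.8 78.6]
0.02 len [0.244 0.246 0.246 0.246] ang mod90 [78.8 79.  78.8 78.6]
0.034 len [0.241 0.243 0.243 0.242] ang mod90 [78.8 79.  78.8 78.6]
```

View pics/base.png

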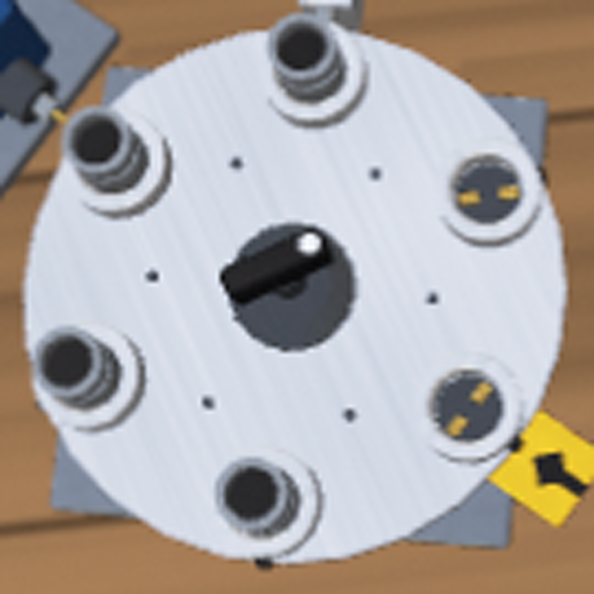

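The base plate sits at yaw -11.2°. Dial holes at 18.7° therefore give a dial angle of about 60.1°, and the start was about -1.6°. Both references put the dial well inside 0.99–1.11 rad. Last, a check of the piston seats.

```bash
python3 - <<'E'
from dial import *
c=pickle.load(open("top12.pkl","rb"))
for k in((230,488),(77,378),(104,193),(272,113)):
    p=np.array(k)/3.7+[180,170]; box=tuple(int(v) for v in(p[0]-8,p[1]-8,p[0]+9,p[1]+9))
    g=cv2.cvtColor(up(c,box,8),cv2.COLOR_RGB2GRAY); e=cv2.fitEllipse(big(cv2.inRange(g,0,85))); uv=pts(np.array(e[0]),box,8)[0]
    for z in(.106,.111):
        d=onz(c,uv,z)[:2]-[.5429,.1047]; print(z,np.round(e[1],1),"r",np.linalg.norm(d).round(4),"ang",np.degrees(np.arctan2(d[1],d[0])).round(1))
a=capture("top")
D=cv2.absdiff(a["frame"],pickle.load(open("top0.pkl","rb"))["frame"]).max(2)
for n,b in(("resin",(385,203,415,266)),("cartonA",(318,112,388,172)),("cartonB",(102,320,160,368)),("tape",(414,148,458,190)),("purple",(384,336,410,360))): print(n,(D[b[1]:b[3],b[0]:b[2]]>40).mean().round(3))
E
```

```text
0.106 [89.7 94. ] r 0.1153 ang 169.0
0.111 [89.7 94. ] r 0.1157 ang 169.4
0.106 [84.  91.4] r 0.1148 ang 109.1
0.111 [84.  91.4] r 0.114 ang 109.7
0.106 [79.8 87.6] r 0.1141 ang 49.0
0.111 [79.8 87.6] r 0.1123 ang 49.2
0.106 [79.7 87.7] r 0.114 ang -11.4
0.111 [79.7 87.7] r 0.1125 ang -11.8
resin 0.0
cartonA 0.0
cartonB 0.0
tape 0.0
purple 0.0
```

```bash
python3 -c "
from bench import workorder; print(workorder.hand_in())"
```

```text
the job is handed in; nothing more can be done
None
```

The steel piston is fully home in the marked nest, the carousel is one click clockwise, and the job is handed in at about 31 s of the 72 s allowed. The system gave no verdict.

**Loading:** I pressed the piston onto the lugs with about 6–8 N and turned it about 35°. It then dropped 4.9 mm to a hard stop. The highest pressing force I read was about 13–15 N, against the 40 N limit.

**Turning:** The bar slipped about 20° in the jaws against the detent, so the first turn settled 62.3° from the start position. I gripped the handle again to square it up, which left it at 61.7°.

**Last checks:**
- **Dial:** Measured from its start position, the dial is at 1.077 rad. Measured against the base plate it is at about 60.1° (1.048 rad), because the start looked about 1.6° short of zero. The two disagree slightly, but both are inside 0.99–1.11 rad.
- **Piston:** Its bore centre is 115.3 mm from the dial axis and lines up with the other three pistons. An earlier single-camera rim fit at the home height was 3 mm off in y; the on-lugs height was 8.5 mm off.
- **Other items:** The image areas of the resin pistons, cartons, tape roll and purple look-alike are unchanged. I checked the wrench and spray can only by eye, and both look unmoved.
- **Robot:** The gripper is clear and touching nothing.

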